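# Strip the filtration manifold after the run

### The arm

A 6-joint arm with a two-finger parallel gripper is mounted at the origin on the work surface. World frame = base frame: x ahead of the robot, y to its left, z up, the work surface at z = 0. Lengths are in m, angles in rad, forces in N, time in s.
With the tool pointing down it reaches from about 0.225 to 0.875 m from the base axis. Payload 3.4 kg.
Tool frame: the origin (TCP) lies at the very end of the fingers, on their centre line; the grasp point (between the pads) lies 19 mm behind it; z points along the fingers, y is the direction in which the jaws open and shut (so a half turn about z gives the same grasp; the last joint's range is limited). The gripper opens to 85 mm and grips with 20 to 120 N. Pads are 22 mm wide; open, the fingers measure 114 mm over their backs; the gripper's body (76 mm by 85 mm) begins 54 mm behind the grasp point. The pads swing forward as they close: fully open they stand 13 mm farther back than shut.
Start: joints at [1.217, 0.276, 1.505, -0, 1.361, -0.121], TCP at [0.133, 0.56, 0.231] pointing down, gripper open.
Joint ranges: [-2.89, 2.89], [-0.75, 2.08], [0.22, 2.7], [-1.18, 4.32], [0.11, 2.71], [-2.7, 2.7]. Speed limits (rad/s): [2.57, 2.57, 3.14, 3.14, 3.14, 3.14].

### API

Orientations are given as a unit quaternion [w, x, y, z].
In Python, from rig import get_state, get_image, calibration, sign_off gives the robot as it stands. The module is installed in compiled form; this text tells all that it offers.
- The arm moves only by the tool drive_tool, never from a script. Its argument "targets" is one flat list of numbers, 7 for each row, row after row: the turn, a rotation vector about the tool's x, y, z in degrees, then the shift along the tool's x, y, z in mm, then the opening, from 0 (shut) to 1 (fully open). In form: [wx, wy, wz, tx, ty, tz, fingers, wx, wy, wz, tx, ty, tz, fingers, ...]. A call has 1 to 12 rows; each row shifts and turns the commanded pose from where the row before left it, along the tool's axes as they then stand; what a row does not reach is not made up. A row lasts 1/8 s, in which the tool goes at most 62.5 mm and 10.7 degrees, less where a joint would pass 70% of its speed; a pose out of reach is approached as far as the arm can. A call is refused whole if a number of a shift passes 62.5 or a number of a turn 10.7, either way. A call with a gripper value outside its range is refused whole. The fingers move at their own pace and stop on an object; "grip_force" is the grip in N (left out, the last holds). Time passes only in rows, so rows that do not move let the fingers close. It gives the time, the measured TCP pose, the force and the opening at its end, in the units of the state.
- get_state(): the state, without advancing time (a new reading comes with each control period).
- get_image(name): name is "side" or "top" or "wrist"; returns the picture (400x640x3 uint8, red, green, blue); there is no depth.
- calibration(name): a dict with "mtx" (3x3 intrinsics, pixels), "world_to_cam" (4x4, takes a point from world to camera coordinates); the wrist camera has in their place "hand_eye" (4x4, takes a point from camera to tool coordinates, whose origin is the TCP and whose axes are the flange's). Camera axes: x right, y down, z forward; pixel columns grow to the right and rows downward; lengths in m; the calibration is good to about 2 mm. A picture is of the moment at which its call begins: read the wrist's pose just before it. calibration takes no time and is no camera call.
- sign_off(): hands the job in, once; it reports no verdict.
The state is a dict: "clock": time; "qpos": joint angles; "qd": joint speeds; "effort": joint torques, N m; "position": TCP position; "ee_rot": TCP orientation; "contact_force": force on the tool from outside, world axes, zero at the start; "moment": the same for the moment, N m; "width": finger opening in m.
Only numpy, scipy, OpenCV 4.12 (cv2) and the standard library are available. Lean on these libraries where they do the work, as an engineer would, in place of code of your own. Each camera call takes 0.05 s, during which the arm holds its last target.

### The job

The filtration run is over, so take the two filter units on the vacuum manifold apart. Lay the lid in the white dish knob up, stand each funnel upright in the dish of its own colour, and seat each filter head upright in the draining rack at the hole ringed in its own colour, with its stem down through both decks and its stopper resting on the upper one. Set everything down rather than dropping it, and let go of it all.

Things in the scene. Friction and masses are not known exactly. Their poses are not given: they have to be found in the camera images.
- lid: white funnel lid with black knob, axis z up, 0.04 kg. Origin at the underside of its 46 mm disc (9 mm thick with its dome); a plug 35 mm wide reaches 7 mm below; knob 20 mm wide, straight sides z 16-36 (grip), top z 36. Starts on the blue funnel's rim, plug in the bore, origin 90 mm above the funnel's. In the dish it rests on its plug.
- funnel_blue: steel funnel with blue upper sleeve: open tube, axis z up, origin centre of underside. 90 mm high; foot 54 mm wide, z 0-10; body 50 mm, z 10-55; blue sleeve 54 mm, z 55-90 (grip); bore 42 mm right through. 0.15 kg. Starts on the flange of the blue head, origin 40 mm above the head's, over its 6 mm high boss, and carries the lid on its rim.
- funnel_orange: steel funnel with orange upper sleeve: open tube, axis z up, origin centre of underside. 90 mm high; foot 54 mm wide, z 0-10; body 50 mm, z 10-55; orange sleeve 54 mm, z 55-90 (grip); bore 42 mm right through. 0.15 kg. Starts on the flange of the orange head, origin 40 mm above the head's, over its 6 mm high boss, open at the top.
- head_blue: filter head, blue flange. Round, axis z up, 0.22 kg; origin: underside of its stopper (seat). Steel stem 14 mm wide, 75 mm down (tip tapers to 8). Grey stopper 36-42 mm, z 0-24; blue flange 64 mm, z 24-40 (grip); steel boss 35 mm, z 40-46. Starts with its stem in a port of the steel manifold, seat 100 mm up; 3 ports 105 mm apart, about along x, one shut by a black stopper. Lift 80 to clear.
- head_orange: filter head, orange flange. Round, axis z up, 0.22 kg; origin: underside of its stopper (seat). Steel stem 14 mm wide, 75 mm down (tip tapers to 8). Grey stopper 36-42 mm, z 0-24; orange flange 64 mm, z 24-40 (grip); steel boss 35 mm, z 40-46. Starts with its stem in a port of the steel manifold, seat 100 mm up; 3 ports 105 mm apart, about along x, one shut by a black stopper. Lift 80 to clear.
- dish_white: shallow round white drip dish, fixed, 84 mm outside, 13 mm high, flat floor about 74 mm across, 4 mm above its underside. Origin at the centre of its underside, on the bench; z up. Place of the lid.
- dish_blue: shallow round blue drip dish, fixed, 84 mm outside, 13 mm high, flat floor about 74 mm across, 4 mm above its underside. Origin at the centre of its underside, on the bench; z up. Place of the blue funnel.
- dish_orange: shallow round orange drip dish, fixed, 84 mm outside, 13 mm high, flat floor about 74 mm across, 4 mm above its underside. Origin at the centre of its underside, on the bench; z up. Place of the orange funnel.
- ring_blue: flat blue marker ring, 72 mm wide, round one hole of the fixed white draining rack; origin: hole centre at the upper deck's top, 100 mm over the bench, z up. A seated head's origin meets it. Two decks, each 8 mm thick, with aligned 19 mm holes, 3 in a row 105 mm apart, about along x; lower deck's top 55 mm below the upper's. The third hole holds a green head, 46 mm above the deck.
- ring_orange: flat orange marker ring, 72 mm wide, round one hole of the fixed white draining rack; origin: hole centre at the upper deck's top, 100 mm over the bench, z up. A seated head's origin meets it. Two decks, each 8 mm thick, with aligned 19 mm holes, 3 in a row 105 mm apart, about along x; lower deck's top 55 mm below the upper's. The third hole holds a green head, 46 mm above the deck.
Mind the look-alikes: they are no part of the job. Leave any pink or red look-alike of the funnel_blue alone.

How it is judged:
At the end, for the whole second after the job is handed in: All at rest: lid level in the white dish (22 mm of centre, knob up); each funnel upright on the floor of its colour's dish (16 mm of centre, tilt under 0.12 rad); each head seated in its colour's ringed hole (axis within 6 mm, seat within 4 mm of the deck, tilt under 0.08 rad) (horizontal distance between lid and dish_white below 0.022 m and z of lid in the frame of dish_white between 0.007 and 0.015 m and angle between each of lid, funnel_blue, funnel_orange's own z axis and vertical below 0.12 rad and linear speed of each of lid, funnel_blue, funnel_orange, head_blue, head_orange below 0.02 m/s and angular speed of each of lid, funnel_blue, funnel_orange, head_blue, head_orange below 0.2 rad/s and horizontal distance between funnel_blue and dish_blue below 0.016 m and z of funnel_blue in the frame of dish_blue between 0 and 0.008 m and horizontal distance between funnel_orange and dish_orange below 0.016 m and z of funnel_orange in the frame of dish_orange between 0 and 0.008 m and horizontal distance between head_blue and ring_blue below 0.006 m and z of head_blue in the frame of ring_blue between -0.004 and 0.004 m and angle between each of head_blue, head_orange's own z axis and vertical below 0.08 rad and horizontal distance between head_orange and ring_orange below 0.006 m and z of head_orange in the frame of ring_orange between -0.004 and 0.004 m); the robot touches nothing.
It fails at once if a part is dropped (falls faster than 0.8 m/s, out of the gripper) ((linear speed of lid above 0.8 m/s and contact force between the fingers and lid below 0.05 N) or (linear speed of funnel_blue above 0.8 m/s and contact force between the fingers and funnel_blue below 0.05 N) or (linear speed of funnel_orange above 0.8 m/s and contact force between the fingers and funnel_orange below 0.05 N) or (linear speed of head_blue above 0.8 m/s and contact force between the fingers and head_blue below 0.05 N) or (linear speed of head_orange above 0.8 m/s and contact force between the fingers and head_orange below 0.05 N)).
It fails at once if a lid, funnel or head is tipped over (angle between any of lid, funnel_blue, funnel_orange, head_blue, head_orange's own z axis and vertical above 0.7 rad).
It also fails if it takes over 141 s, if anything falls off the work surface, if the arm or the gripper's body presses on something with over 40 N, if the wrist force passes 120 N, or if a joint passes its speed limit or range.

## Working session

There is one attempt and no reset: what is moved stays moved. The work goes in short steps, Python scripts to look and compute and a tool call to move; the robot and the scene stay as the last step left them, time stands still between calls to the robot, and variables do not carry over. Pictures are saved under pics/ and viewed, and the job is handed in when it is done.

Besides the shell and the picture viewer there is one more tool, called after "Call:" as name(argument=value, ...) on one line, values as JSON. drive_tool: Moves the arm, as the interface text tells. Its arguments: {"type":"object","properties":{"targets":{"type":"array"},"grip_force":{"type":"number"}},"required":["targets"]}

```bash
mkdir -p pics; python3 - <<'E'
from rig import *
import cv2,numpy as np
np.set_printoptions(precision=4,suppress=True)
s=get_state();print(s)
for n in("side","top","wrist"):
    cv2.imwrite(f"pics/{n}0.png",get_image(n)[:,:,::-1])
    print(n,calibration(n))
E
```

```text
{'clock': 0.0, 'qpos': array([ 1.217 ,  0.2766,  1.5061,  0.    ,  1.3607, -0.121 ]), 'qd': array([-0.0006,  0.0013,  0.0006,  0.0003, -0.0003,  0.0008]), 'effort': array([ -0.0014, -41.6774, -24.5797,  -0.0002,   0.0111,   0.    ]), 'position': array([0.1325, 0.559 , 0.2304]), 'ee_rot': array([-0.0002,  0.1161,  0.9932, -0.0009]), 'contact_force': array([ 0.1472, -0.2683,  0.1461]), 'moment': array([0.0106, 0.0839, 0.0062]), 'width': 0.08525975808933682}
side {'mtx': array([[466.3749,   0.    , 319.034 ],
       [  0.    , 466.3749, 207.0154],
       [  0.    ,   0.    ,   1.    ]]), 'world_to_cam': array([[ 0.7668, -0.6415, -0.0235, -0.4442],
       [-0.4209, -0.4748, -0.7729,  0.339 ],
       [ 0.4847,  0.6026, -0.634 ,  0.8108],
       [ 0.    ,  0.    ,  0.    ,  1.    ]])}
top {'mtx': array([[435.6997,   0.    , 322.3378],
       [  0.    , 435.6997, 202.3334],
       [  0.    ,   0.    ,   1.    ]]), 'world_to_cam': array([[ 0.0096, -0.9999,  0.01  , -0.0416],
       [-0.9981, -0.0102, -0.0601,  0.5359],
       [ 0.0602, -0.0094, -0.9981,  1.2487],
       [ 0.    ,  0.    ,  0.    ,  1.    ]])}
wrist {'mtx': array([[292.8562,   0.    , 316.4199],
       [  0.    , 292.8562, 201.8634],
       [  0.    ,   0.    ,   1.    ]]), 'hand_eye': array([[-0.0013, -0.9619, -0.2733,  0.0703],
       [ 1.    , -0.0011, -0.001 ,  0.0006],
       [ 0.0006, -0.2733,  0.9619, -0.1432],
       [ 0.    ,  0.    ,  0.    ,  1.    ]])}
```

View pics/side0.png

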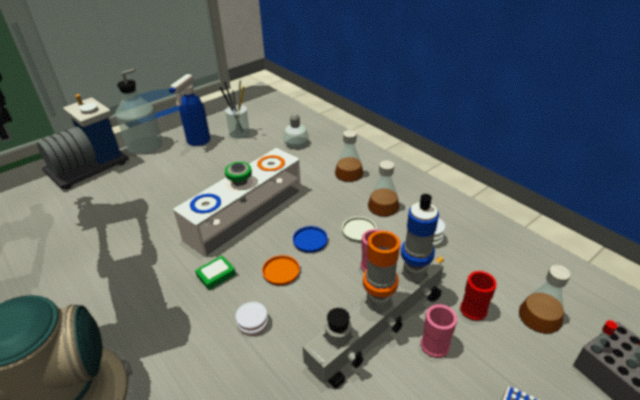

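View pics/top0.png

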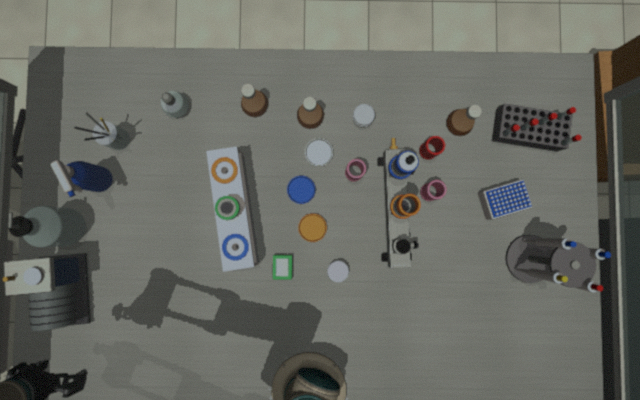

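View pics/wrist0.png

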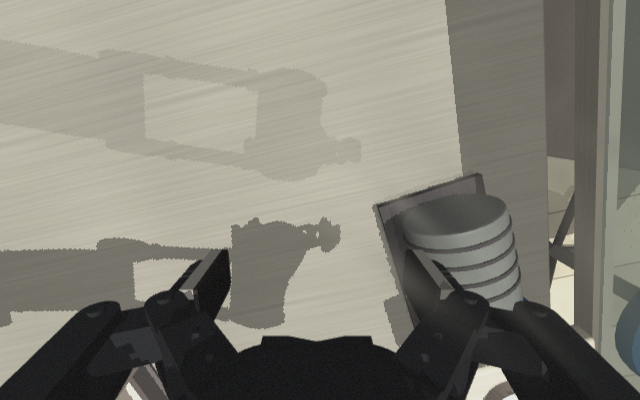

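```bash
cat > h.py <<'E'
from rig import *
import cv2,numpy as np
from scipy.spatial.transform import Rotation as R
np.set_printoptions(precision=4,suppress=True)
def ray(n,u,v,st=None):
    c=calibration(n);K=c["mtx"]
    d=np.linalg.solve(K,[u,v,1.])
    if n=="wrist":
        w,x,y,z=st["ee_rot"];T=np.eye(4);T[:3,:3]=R.from_quat([x,y,z,w]).as_matrix();T[:3,3]=st["position"]
        M=T@c["hand_eye"]
    else: M=np.linalg.inv(c["world_to_cam"])
    return M[:3,3],M[:3,:3]@d
def at(n,u,v,z,st=None):
    o,d=ray(n,u,v,st);return o+d*(z-o[2])/d[2]
def proj(n,p,st=None):
    c=calibration(n)
    if n=="wrist":
        w,x,y,z=st["ee_rot"];T=np.eye(4);T[:3,:3]=R.from_quat([x,y,z,w]).as_matrix();T[:3,3]=st["position"]
        M=np.linalg.inv(T@c["hand_eye"])
    else: M=c["world_to_cam"]
    q=c["mtx"]@(M[:3,:3]@np.asarray(p)+M[:3,3]);return q[:2]/q[2]
def crop(src,out,x0,y0,x1,y1,f):
    im=cv2.imread(src)[y0:y1,x0:x1]
    cv2.imwrite(out,cv2.resize(im,None,fx=f,fy=f,interpolation=cv2.INTER_CUBIC))
E
python3 - <<'E'
from h import *
crop("pics/top0.png","pics/topA.png",280,90,460,290,3.0) if 0 else crop("pics/top0.png","pics/topA.png",290,90,460,290,3)
crop("pics/top0.png","pics/topB.png",195,135,345,285,4)
crop("pics/side0.png","pics/sideA.png",220,180,500,390,2.8)
E
```

```text
(no output)
```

View pics/topA.png

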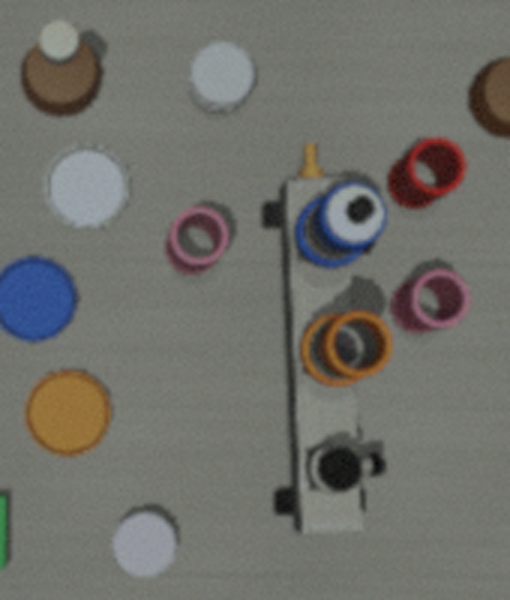

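View pics/topB.png

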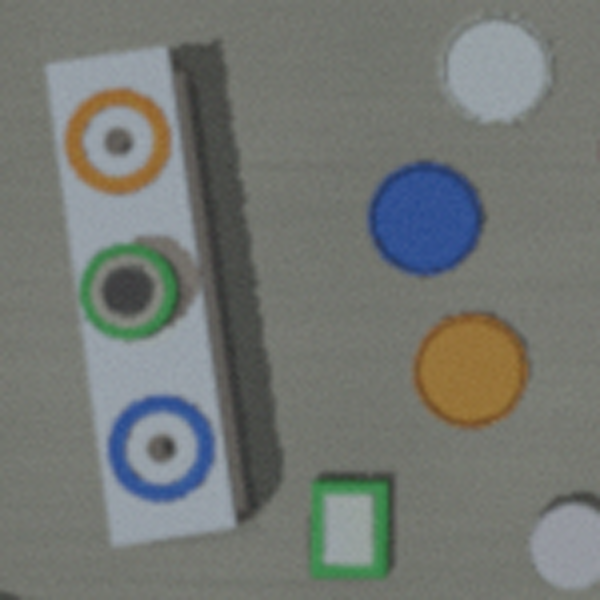

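View pics/sideA.png

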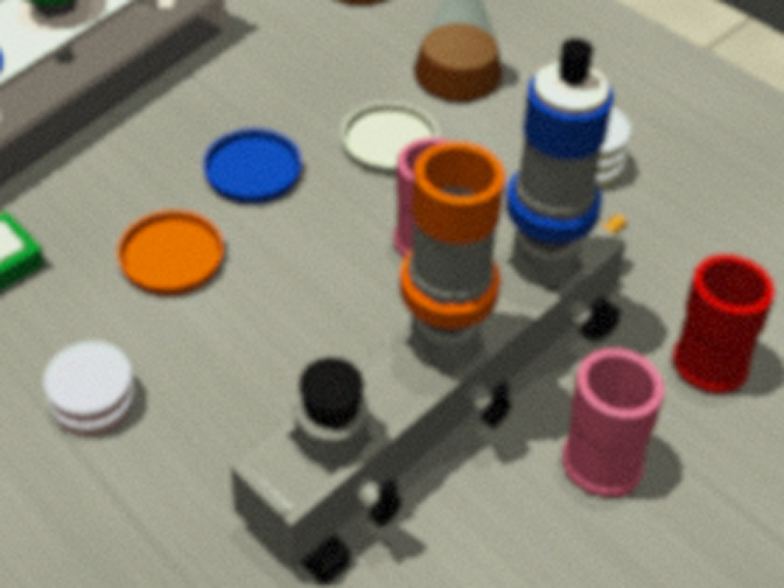

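```bash
python3 - <<'E'
from h import *
P={}
def t(n,u,v,z,cam="top",x0=0,y0=0,f=1):
    u=(u+.5)/f-.5+x0;v=(v+.5)/f-.5+y0
    P[n]=at(cam,u,v,z);print(n,cam,P[n],"r",np.hypot(*P[n][:2]), "az",np.degrees(np.arctan2(P[n][1],P[n][0])))
A=dict(x0=290,y0=90,f=3);B=dict(x0=195,y0=135,f=4);S=dict(cam="side",x0=220,y0=180,f=2.8)
t("dw",87,187,.013,**A);t("dw",497,72,.013,**B);t("dw",390,137,.013,**S)
t("db",426,219,.013,**B);t("db",254,164,.013,**S)
t("do",471,370,.013,**B);t("do",172,251,.013,**S)
t("ro",118,141,.1,**B);t("rb",161.5,448,.1,**B)
print(np.linalg.norm(P["ro"]-P["rb"]))
t("rb",205,203.5,.1,cam="side");t("ro",271,163,.1,cam="side")
t("knob",360,208,.266,**A);t("lid",354,213,.235,**A);t("knob",576,46,.266,**S)
t("fo",359,344,.23,**A);t("fo",459,176,.23,**S)
t("stop",340,468,.12,**A)
t("flb",332,229,.14,**A);t("flo",342,348,.14,**A)
t("green",127,291,.146,**B)
print("pinks (z=.09)");t("p1",199,236,.09,**A);t("p2",440,298,.09,**A);t("red",437,167,.09,**A)
E
```

```text
dw top [ 0.6842 -0.0242  0.013 ] r 0.6846393139562511 az -2.022578709104541
dw top [ 0.6824 -0.0248  0.013 ] r 0.6828219780975306 az -2.080802515139297
dw side [ 0.6851 -0.0236  0.013 ] r 0.6854780062171173 az -1.9747001316822224
db top [0.5737 0.0259 0.013 ] r 0.5743095570057308 az 2.579964850588328
db side [0.5761 0.0273 0.013 ] r 0.5767127288916287 az 2.7176102046356503
do top [ 0.4642 -0.0081  0.013 ] r 0.4642593557270655 az -1.0049140998582962
do side [ 0.465  -0.0073  0.013 ] r 0.46509549907392067 az -0.9026455781750179
ro top [0.6169 0.2322 0.1   ] r 0.6591404875880923 az 20.6249580813223
rb top [0.4095 0.1982 0.1   ] r 0.45498478252006064 az 25.8240332337305
0.21011235826486463
rb side [0.4116 0.2035 0.1   ] r 0.4590987381695156 az 26.305302771446584
ro side [0.6211 0.2376 0.1   ] r 0.6649911545554577 az 20.93316741872036
knob top [ 0.6253 -0.2381  0.266 ] r 0.6690676767939957 az -20.842174877440712
lid top [ 0.6262 -0.2397  0.235 ] r 0.6705396565598051 az -20.94775263379749
knob side [ 0.6287 -0.2367  0.266 ] r 0.6717697048039436 az -20.62800999067999
fo top [ 0.5207 -0.2446  0.23  ] r 0.5753065117082194 az -25.15709754881884
fo side [ 0.5203 -0.245   0.23  ] r 0.5751402250881004 az -25.218365057926057
stop top [ 0.417  -0.2505  0.12  ] r 0.48650747648071135 az -30.99549133845579
flb top [ 0.6269 -0.2399  0.14  ] r 0.6712795063818195 az -20.94016851880267
flo top [ 0.5223 -0.2485  0.14  ] r 0.5784053966659055 az -25.44923908054296
green top [0.5128 0.2141 0.146 ] r 0.5557129455354011 az 22.657045563496926
pinks (z=.09)
p1 top [ 0.6265 -0.1273  0.09  ] r 0.639252626581949 az -11.483316728351324
p2 top [ 0.5718 -0.3483  0.09  ] r 0.6695130723042542 az -31.351627448914527
red top [ 0.6928 -0.3463  0.09  ] r 0.7745692080738754 az -26.558166229537573
```

Call:
drive_tool(targets=[0, 0, -6.6, 0, 0, -60, 1, 0, 0, -6.7, 0, 0, -60, 1, 0, 0, 0, -30, -50, 0, 1, 0, 0, 0, -30, -50, 0, 1, 0, 0, 0, -30, -50, 0, 1, 0, 0, 0, -30, -50, 0, 1, 0, 0, 0, -30, -50, 0, 1, 0, 0, 0, -30, -50, 0, 1, 0, 0, 0, -30, -50, 0, 1, 0, 0, 0, -30, -50, 0, 1, 0, 0, 0, -30, -50, 0, 1, 0, 0, 0, -30, -50, 0, 1], grip_force=30)

```text
clock: 1.65
position: [0.4329, 0.0576, 0.3513]
ee_rot: [0.0, 0.001, 1.0, 0.0]
contact_force: [0.4, 0.8, -0.3]
width: 0.0855
```

Call:
drive_tool(targets=[0, 0, 0, -32, -49, 0, 1, 0, 0, 0, -32, -49, 0, 1, 0, 0, 0, -32, -49, 0, 1, 0, 0, 0, -32, -49, 0, 1, 0, 0, 0, -32, -49, 0, 1, 0, 0, 0, -32, -49, 0, 1, 0, 0, 0, 0, 0, 0, 1])

```text
clock: 2.52
position: [0.6255, -0.2388, 0.3478]
ee_rot: [-0.002, 0.002, 1.0, 0.0]
contact_force: [-0.6, 0.6, -0.4]
width: 0.0853
```

```bash
python3 - <<'E'
from h import *
s=get_state();print(s["position"],s["ee_rot"],s["qpos"])
cv2.imwrite("pics/w1.png",get_image("wrist")[:,:,::-1])
for p in ([.6265,-.239,.266],[.6265,-.239,.23],[.521,-.2455,.23],[.417,-.2505,.13]):print(proj("wrist",p,s))
E
```

```text
[ 0.6255 -0.2388  0.3478] [-0.0016  0.0023  1.      0.0003] [-0.468   0.3941  1.0483 -0.001   1.7024 -2.0343]
[315.3837 210.8665]
[315.5047 199.1878]
[306.7831  76.0338]
[303.5764 -16.2883]
```

View pics/w1.png

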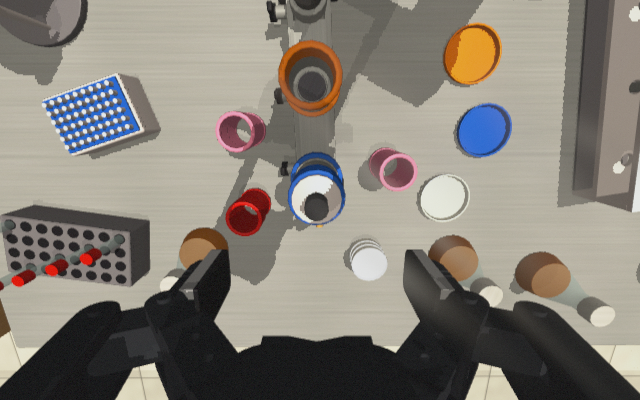

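```bash
python3 - <<'E'
from h import *
crop("pics/w1.png","pics/w1a.png",260,20,380,240,5/2*1.08)
E
```

```text
(no output)
```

View pics/w1a.png

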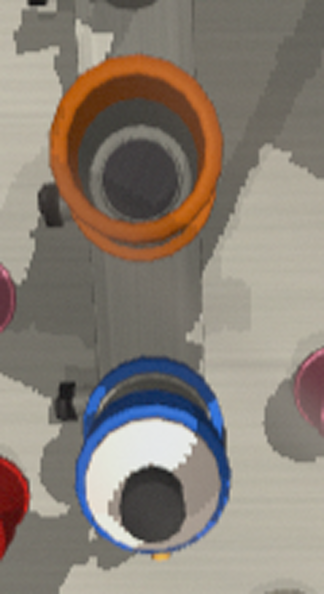

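Call:
drive_tool(targets=[0, 0, 0, 0, 1, 40, 0.6, 0, 0, 0, 0, 0, 40, 0.5, 0, 0, 0, 0, 0, 20, 0.5, 0, 0, 0, 0, 0, 5, 0.5, 0, 0, 0, 0, 0, 0, 0.5, 0, 0, 0, 0, 0, 0, 0.5], grip_force=30)

```text
clock: 3.32
position: [0.6247, -0.2338, 0.248]
ee_rot: [0.001, 0.0, 1.0, -0.001]
contact_force: [0.1, -0.8, -0.8]
width: 0.0427
```

```bash
python3 - <<'E'
from h import *
s=get_state();print(s["position"],s["ee_rot"],s["width"],s["contact_force"])
cv2.imwrite("pics/w2.png",get_image("wrist")[:,:,::-1])
cv2.imwrite("pics/s2.png",get_image("side")[:,:,::-1])
crop("pics/s2.png","pics/s2a.png",360,130,500,290,4)
E
```

```text
[ 0.6247 -0.2338  0.248 ] [ 0.0013  0.0002  1.     -0.0005] 0.042748557089155544 [ 0.1336 -0.7901 -0.7627]
```

View pics/w2.png

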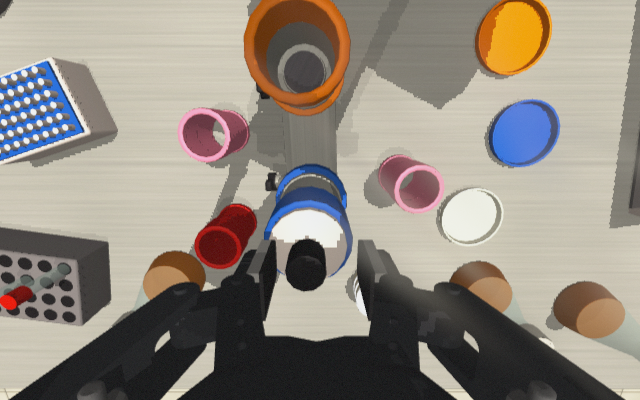

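View pics/s2a.png

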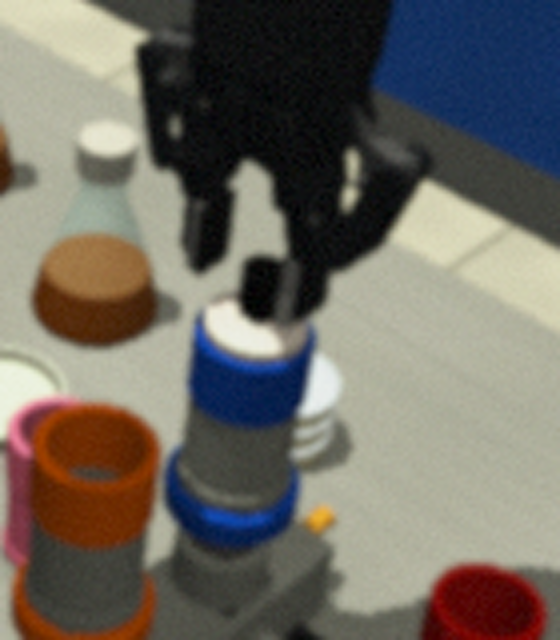

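Call:
drive_tool(targets=[0, 0, 0, 0, -4, 3, 0.5, 0, 0, 0, 0, 0, 0, 0.5, 0, 0, 0, 0, 0, 0, 0, 0, 0, 0, 0, 0, 0, 0, 0, 0, 0, 0, 0, 0, 0, 0, 0, 0, 0, 0, 0, 0])

```text
clock: 4.18
position: [0.6242, -0.2378, 0.2433]
ee_rot: [0.0, 0.0, 1.0, 0.0]
contact_force: [-0.2, 0.0, 0.1]
width: 0.0188
```

Call:
drive_tool(targets=[0, 0, 0, 0, 0, -15, 0, 0, 0, 0, 0, 0, -35, 0, 0, 0, 0, 0, 0, -10, 0, 0, 0, 0, -12, 43, 0, 0, 0, 0, 0, -12, 43, 0, 0, 0, 0, 0, -12, 43, 0, 0, 0, 0, 0, -12, 43, 30, 0, 0, 0, 0, -12, 41, 40, 0, 0, 0, 0, 0, 0, 40, 0, 0, 0, 0, 0, 0, 40, 0, 0, 0, 0, 0, 0, 30, 0, 0, 0, 0, 0, 0, 0, 0])

```text
clock: 5.68
position: [0.682, -0.0244, 0.1201]
ee_rot: [-0.003, 0.0, 1.0, 0.001]
contact_force: [-0.4, -0.0, 0.2]
width: 0.0189
```

```bash
python3 - <<'E'
from h import *
s=get_state();print(s["position"],s["ee_rot"],s["width"],s["contact_force"])
cv2.imwrite("pics/w3.png",get_image("wrist")[:,:,::-1])
p=s["position"]
print(proj("wrist",[.684,-.024,.013],s))
E
```

```text
[ 0.682  -0.0244  0.1201] [-0.0035  0.0003  1.      0.0005] 0.01888082387796436 [-0.3989 -0.0255  0.2011]
[316.1438 203.867 ]
```

View pics/w3.png

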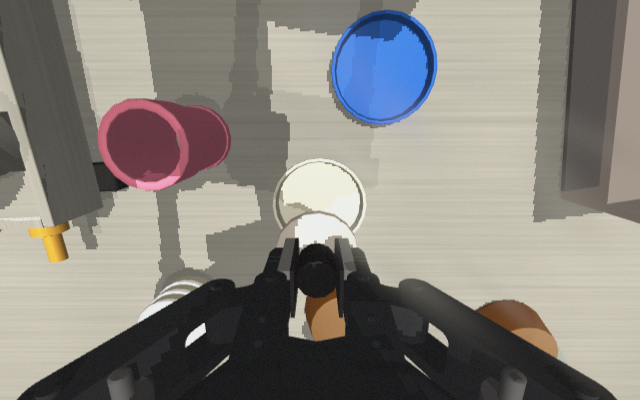

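Call:
drive_tool(targets=[0, 0, 0, -1, 2, 40, 0, 0, 0, 0, 0, 0, 35, 0, 0, 0, 0, 0, 0, 12, 0, 0, 0, 0, 0, 0, 3, 0, 0, 0, 0, 0, 0, 2, 0, 0, 0, 0, 0, 0, 1, 0, 0, 0, 0, 0, 0, 1, 0, 0, 0, 0, 0, 0, 0, 0])

```text
clock: 6.72
position: [0.6854, -0.0228, 0.0296]
ee_rot: [0.0, 0.0, 1.0, 0.0]
contact_force: [-0.3, 0.1, -0.3]
width: 0.0187
```

Call:
drive_tool(targets=[0, 0, 0, 0, 0, 1.5, 0, 0, 0, 0, 0, 0, 1.5, 0, 0, 0, 0, 0, 0, 1, 0, 0, 0, 0, 0, 0, 1, 0, 0, 0, 0, 0, 0, 0, 0])

```text
clock: 7.35
position: [0.6853, -0.0228, 0.0244]
ee_rot: [0.0, 0.0, 1.0, 0.0]
contact_force: [-0.4, 0.3, 0.7]
width: 0.0188
```

Call:
drive_tool(targets=[0, 0, 0, 0, 0, 1, 0, 0, 0, 0, 0, 0, 0, 0])

```text
clock: 7.6
position: [0.6853, -0.0229, 0.0243]
ee_rot: [0.0, 0.0, 1.0, -0.0]
contact_force: [-2.1, 0.1, 5.7]
width: 0.0186
```

Call:
drive_tool(targets=[0, 0, 0, 0, 0, -0.7, 0, 0, 0, 0, 0, 0, 0, 0.5, 0, 0, 0, 0, 0, 0, 0.5, 0, 0, 0, 0, 0, 0, 0.6, 0, 0, 0, 0, 0, -20, 0.6, 0, 0, 0, 0, 0, -60, 1, 0, 0, 0, 0, 0, -60, 1, 0, 0, 0, 0, 0, -60, 1, 0, 0, 0, 0, 0, -50, 1, 0, 0, 0, 0, 0, 0, 1])

```text
clock: 8.85
position: [0.6876, -0.0231, 0.2799]
ee_rot: [0.005, 0.0, 1.0, -0.001]
contact_force: [0.0, -0.7, -0.1]
width: 0.0855
```

```bash
python3 - <<'E'
from h import *
s=get_state();print(s["position"],s["ee_rot"],s["width"],s["contact_force"])
cv2.imwrite("pics/w4.png",get_image("wrist")[:,:,::-1])
E
```

```text
[ 0.6876 -0.0231  0.2799] [ 0.0054  0.0003  1.     -0.0007] 0.0854567375160175 [ 0.0485 -0.6556 -0.0995]
```

View pics/w4.png

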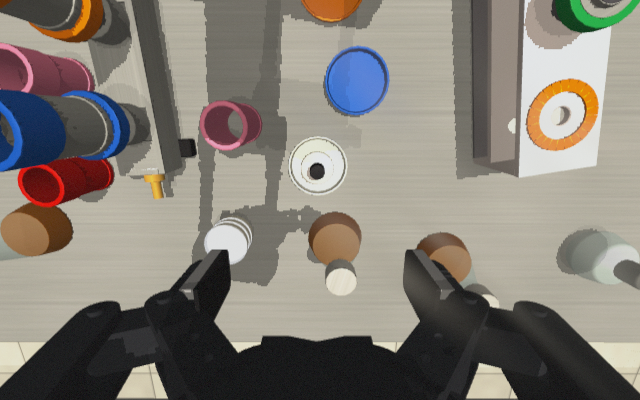

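Call:
drive_tool(targets=[0, 0, 0, 12.5, -43, 0, 1, 0, 0, 0, 12.5, -43, 0, 1, 0, 0, 0, 12.5, -43, 0, 1, 0, 0, 0, 12.5, -43, 0, 1, 0, 0, 0, 12.5, -43, 0, 1, 0, 0, 0, 0, 0, 15, 1, 0, 0, 0, 0, 0, 0, 1])

```text
clock: 9.78
position: [0.6213, -0.2369, 0.2555]
ee_rot: [-0.003, 0.001, 1.0, 0.002]
contact_force: [-0.6, -0.2, -0.2]
width: 0.0854
```

```bash
python3 - <<'E'
from h import *
s=get_state();print(s["position"],s["ee_rot"],s["width"],s["contact_force"])
cv2.imwrite("pics/w5.png",get_image("wrist")[:,:,::-1])
print(proj("wrist",[.625,-.238,.23],s),proj("wrist",[.521,-.244,.23],s))
E
```

```text
[ 0.6213 -0.2369  0.2555] [-0.0027  0.0006  1.      0.0019] 0.0854056337541768 [-0.623  -0.1521 -0.2259]
[313.5054 242.2595] [301.1244  59.7812]
```

View pics/w5.png

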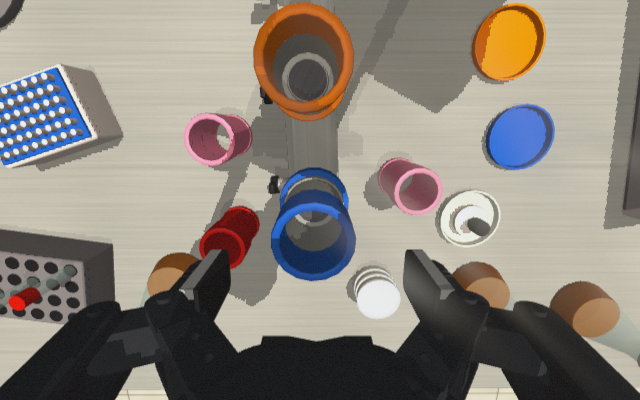

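Call:
drive_tool(targets=[0, 0, 0, -1, -1, 30, 1, 0, 0, 0, 0, 0, 25, 1, 0, 0, 0, 0, 0, 9, 1, 0, 0, 0, 0, 0, 0, 1, 0, 0, 0, 0, 0, 0, 1])

```text
clock: 10.45
position: [0.6245, -0.2387, 0.1963]
ee_rot: [0.001, 0.0, 1.0, -0.0]
contact_force: [0.2, -0.2, 0.7]
width: 0.0858
```

```bash
python3 - <<'E'
from h import *
s=get_state();print(s["position"],s["ee_rot"],s["width"],s["contact_force"])
cv2.imwrite("pics/w6.png",get_image("wrist")[:,:,::-1])
cv2.imwrite("pics/s6.png",get_image("side")[:,:,::-1])
crop("pics/s6.png","pics/s6a.png",360,130,500,290,3.5)
E
```

```text
[ 0.6245 -0.2387  0.1963] [ 0.0011  0.0001  1.     -0.0005] 0.08577353072680903 [ 0.167  -0.1966  0.6974]
```

View pics/w6.png

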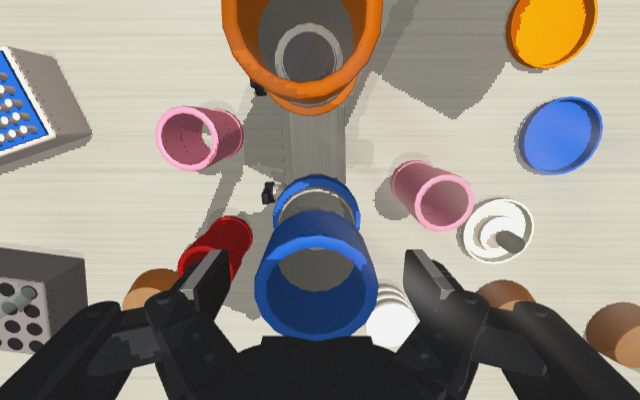

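View pics/s6a.png

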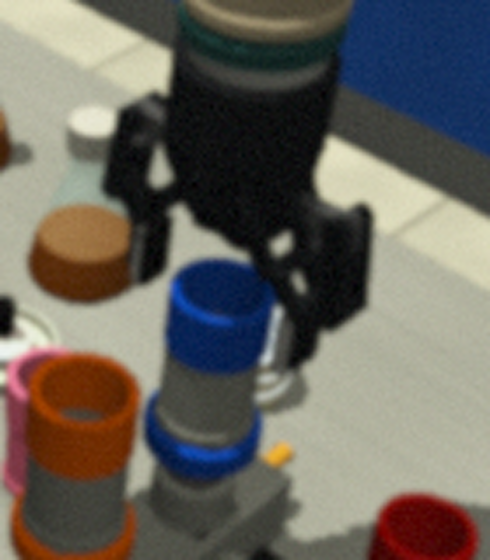

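Call:
drive_tool(targets=[0, 0, 0, 0, 0, 7, 1, 0, 0, 0, 0, 0, 0, 0, 0, 0, 0, 0, 0, 0, 0, 0, 0, 0, 0, 0, 0, 0, 0, 0, 0, 0, 0, 0, 0], grip_force=45)

```text
clock: 11.18
position: [0.6237, -0.2389, 0.1881]
ee_rot: [0.0, 0.0, 1.0, -0.0]
contact_force: [0.1, -1.0, 0.9]
width: 0.0528
```

Call:
drive_tool(targets=[0, 0, 0, 0, 0, -10, 0, 0, 0, 0, 0, 0, -25, 0, 0, 0, 0, 8, 24, 0, 0, 0, 0, 0, 8, 44, 0, 0, 0, 0, 0, 8, 44, 0, 0, 0, 0, 0, 8, 44, 0, 0, 0, 0, 0, 8, 44, 0, 0, 0, 0, 0, 8, 44, 20, 0, 0, 0, 0, 0, 21, 30, 0, 0, 0, 0, 0, 0, 30, 0, 0, 0, 0, 0, 0, 0, 0])

```text
clock: 12.55
position: [0.5739, 0.0268, 0.1413]
ee_rot: [-0.003, -0.0, 1.0, 0.0]
contact_force: [-0.1, -0.1, -1.5]
width: 0.0527
```

```bash
python3 - <<'E'
from h import *
s=get_state();print(s["position"],s["ee_rot"],s["width"],s["contact_force"])
cv2.imwrite("pics/w7.png",get_image("wrist")[:,:,::-1])
cv2.imwrite("pics/s7.png",get_image("side")[:,:,::-1])
crop("pics/s7.png","pics/s7a.png",230,130,450,330,3)
print(proj("wrist",[.575,.0266,.013],s))
E
```

```text
[0.5739 0.0268 0.1413] [-0.0026 -0.0001  1.      0.0002] 0.052711017831851455 [-0.0573 -0.092  -1.501 ]
[315.6148 196.6739]
```

View pics/w7.png

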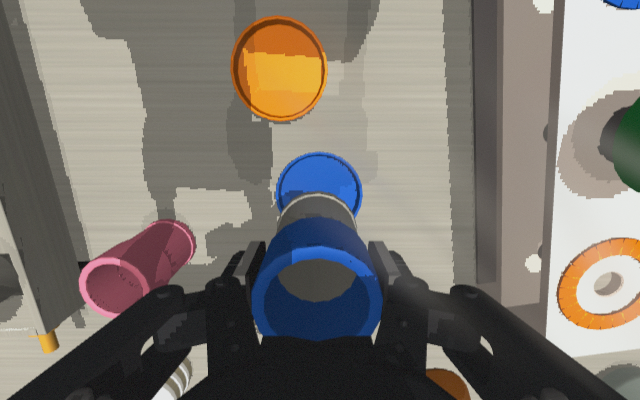

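View pics/s7a.png

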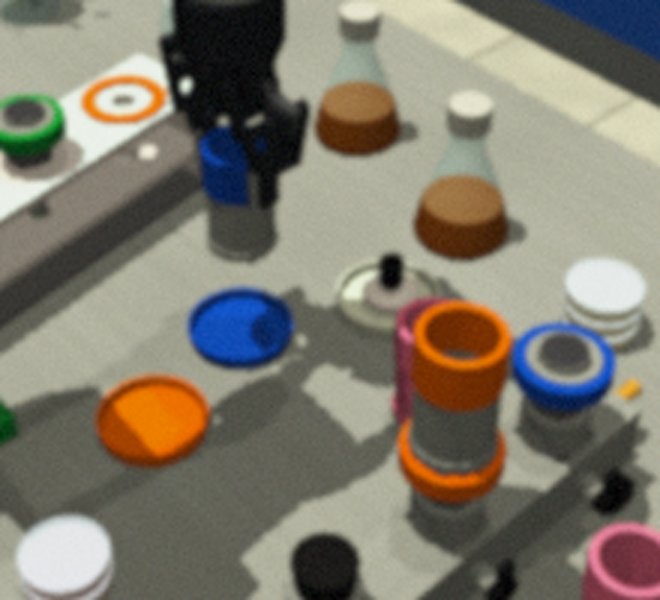

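Call:
drive_tool(targets=[0, 0, 0, -1, 1, 35, 0, 0, 0, 0, 0, 0, 30, 0, 0, 0, 0, 0, 0, 15, 0, 0, 0, 0, 0, 0, 3, 0, 0, 0, 0, 0, 0, 0, 0, 0, 0, 0, 0, 0, 0, 0])

```text
clock: 13.4
position: [0.5778, 0.0271, 0.0613]
ee_rot: [0.001, 0.0, 1.0, -0.0]
contact_force: [-0.9, -0.6, -1.1]
width: 0.0527
```

Call:
drive_tool(targets=[0, 0, 0, 2, 0, 4, 0, 0, 0, 0, 0, 0, 2, 0, 0, 0, 0, 0, 0, 1, 0, 0, 0, 0, 0, 0, 1, 0, 0, 0, 0, 0, 0, 1, 0, 0, 0, 0, 0, 0, 0, 0])

```text
clock: 14.15
position: [0.575, 0.0273, 0.0521]
ee_rot: [0.0, 0.0, 1.0, 0.0]
contact_force: [-2.0, 0.2, 5.4]
width: 0.0527
```

Call:
drive_tool(targets=[0, 0, 0, 0, 0, -0.7, 0, 0, 0, 0, 0, 0, 0, 1, 0, 0, 0, 0, 0, 0, 1, 0, 0, 0, 0, 0, 0, 1, 0, 0, 0, 0, 0, -50, 1, 0, 0, 0, 0, 0, -60, 1, 0, 0, 0, 0, 0, -60, 1, 0, 0, 0, 11, -45, -42, 1, 0, 0, 0, 11, -53, 0, 1, 0, 0, 0, 11, -58, 0, 1, 0, 0, 0, 11, -58, 0, 1, 0, 0, 0, 11, -58, 0, 1])

```text
clock: 15.65
position: [0.5191, -0.2464, 0.2637]
ee_rot: [0.0, 0.0, 1.0, 0.0]
contact_force: [1.4, 0.6, -0.1]
width: 0.0853
```

```bash
python3 - <<'E'
from h import *
s=get_state();print(s["position"],s["ee_rot"],s["width"],s["contact_force"])
cv2.imwrite("pics/w8.png",get_image("wrist")[:,:,::-1])
print(proj("wrist",[.52,-.244,.23],s),proj("wrist",[.625,-.238,.146],s))
cv2.imwrite("pics/s8.png",get_image("side")[:,:,::-1])
crop("pics/s8.png","pics/s8a.png",200,180,480,380,2.8)
E
```

```text
[ 0.5191 -0.2464  0.2637] [0.0003 0.0003 1.     0.    ] 0.08530566204701927 [ 1.3768  0.5761 -0.1345]
[319.2795 232.82  ] [324.318  297.8466]
```

View pics/w8.png

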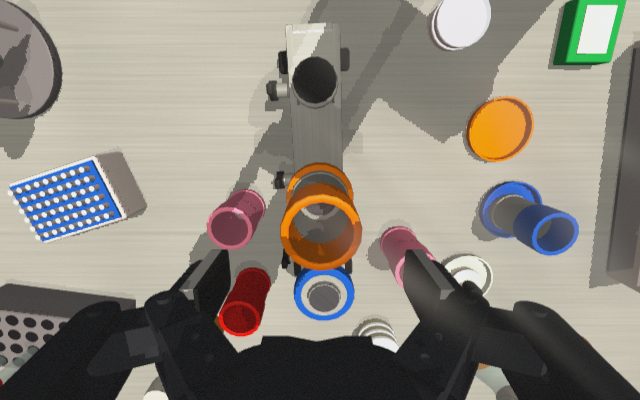

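View pics/s8a.png

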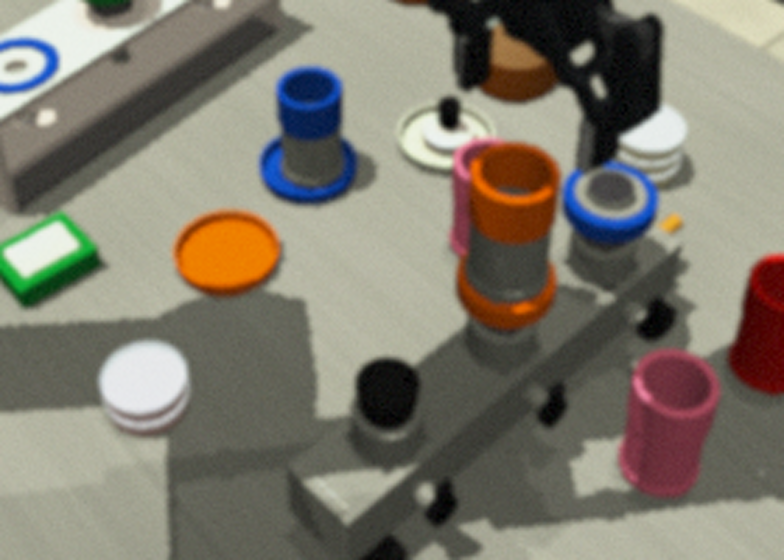

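Call:
drive_tool(targets=[0, 0, 0, 0, 2, 30, 1, 0, 0, 0, 0, 0, 30, 1, 0, 0, 0, 0, 0, 10, 1, 0, 0, 0, 0, 0, 0, 1, 0, 0, 0, 0, 0, 0, 1])

```text
clock: 16.38
position: [0.5205, -0.2429, 0.1949]
ee_rot: [0.001, 0.0, 1.0, -0.001]
contact_force: [-0.5, -0.2, -0.3]
width: 0.0855
```

Call:
drive_tool(targets=[0, 0, 0, 1, -1, 6, 1, 0, 0, 0, 0, 0, 0, 0, 0, 0, 0, 0, 0, 0, 0, 0, 0, 0, 0, 0, 0, 0, 0, 0, 0, 0, 0, 0, 0])

```text
clock: 17.0
position: [0.5188, -0.2437, 0.1881]
ee_rot: [0.0, 0.0, 1.0, -0.0]
contact_force: [-1.7, 0.4, 1.7]
width: 0.0531
```

Call:
drive_tool(targets=[0, 0, 0, 0, 0, -10, 0, 0, 0, 0, 0, 0, -25, 0, 0, 0, 0, 9, 24, 0, 0, 0, 0, 0, 9, 42, 0, 0, 0, 0, 0, 9, 42, 0, 0, 0, 0, 0, 9, 42, 0, 0, 0, 0, 0, 9, 42, 0, 0, 0, 0, 0, 9, 30, 20, 0, 0, 0, 0, 0, 15, 40, 0, 0, 0, 0, 0, 0, 30, 0, 0, 0, 0, 0, 0, 20, 0, 0, 0, 0, 0, 0, 0, 0])

```text
clock: 18.5
position: [0.4635, -0.0064, 0.1115]
ee_rot: [-0.002, 0.0, 1.0, 0.0]
contact_force: [-1.1, 0.2, -1.2]
width: 0.053
```

```bash
python3 - <<'E'
from h import *
s=get_state();print(s["position"],s["ee_rot"],s["width"],s["contact_force"])
cv2.imwrite("pics/w9.png",get_image("wrist")[:,:,::-1])
print(proj("wrist",[.4646,-.0077,.013],s))
E
```

```text
[ 0.4635 -0.0064  0.1115] [-0.0019  0.0002  1.      0.0003] 0.05303610712615175 [-1.1366  0.2284 -1.234 ]
[314.2166 205.2566]
```

View pics/w9.png

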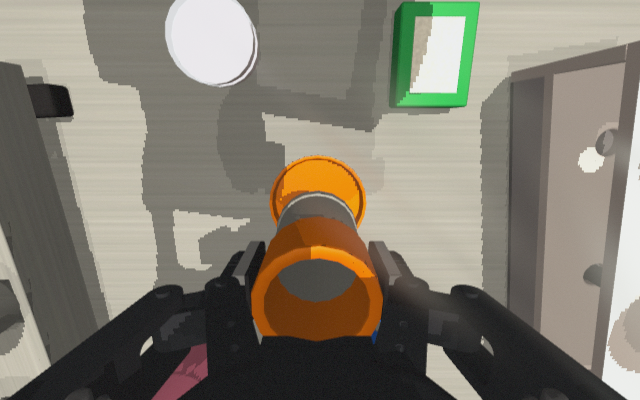

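Call:
drive_tool(targets=[0, 0, 0, 0, 0, 30, 0, 0, 0, 0, 0, 0, 17, 0, 0, 0, 0, 0, 0, 4, 0, 0, 0, 0, 0, 0, 0, 0, 0, 0, 0, 0, 0, 0, 0])

```text
clock: 19.18
position: [0.4658, -0.0069, 0.0627]
ee_rot: [0.001, 0.0, 1.0, -0.0]
contact_force: [0.1, 0.7, -2.6]
width: 0.0531
```

Call:
drive_tool(targets=[0, 0, 0, 1, 0, 5, 0, 0, 0, 0, 0, 0, 2.5, 0, 0, 0, 0, 0, 0, 1, 0, 0, 0, 0, 0, 0, 1, 0, 0, 0, 0, 0, 0, 1, 0, 0, 0, 0, 0, 0, 0, 0])

```text
clock: 19.92
position: [0.464, -0.0067, 0.0521]
ee_rot: [0.0, 0.0, 1.0, 0.0]
contact_force: [-1.9, 1.7, 6.7]
width: 0.053
```

Call:
drive_tool(targets=[0, 0, 0, 0, 0, -0.7, 0, 0, 0, 0, 0, 0, 0, 1, 0, 0, 0, 0, 0, 0, 1, 0, 0, 0, 0, 0, 0, 1, 0, 0, 0, 0, 0, -55, 1, 0, 0, 0, 0, 0, -60, 1, 0, 0, 0, -15, -20, -55, 1, 0, 0, 0, -36, -50, 0, 1, 0, 0, 0, -36, -50, 0, 1, 0, 0, 0, -36, -50, 0, 1, 0, 0, 0, -36, -55, 0, 1, 0, 0, 0, 0, -6, 0, 1])

```text
clock: 21.42
position: [0.6227, -0.2391, 0.2199]
ee_rot: [-0.0, 0.002, 1.0, -0.0]
contact_force: [0.1, -0.2, 0.4]
width: 0.0855
```

```bash
python3 - <<'E'
from h import *
s=get_state();print(s["position"],s["ee_rot"],s["width"],s["contact_force"])
cv2.imwrite("pics/w10.png",get_image("wrist")[:,:,::-1])
print(proj("wrist",[.52,-.2435,.146],s),proj("wrist",[.624,-.238,.146],s))
cv2.imwrite("pics/s10.png",get_image("side")[:,:,::-1])
crop("pics/s10.png","pics/s10a.png",200,140,480,380,2.5)
cv2.imwrite("pics/t10.png",get_image("top")[:,:,::-1])
crop("pics/t10.png","pics/t10a.png",200,130,340,270,4)
E
```

```text
[ 0.6227 -0.2391  0.2199] [-0.0001  0.0019  1.     -0.0004] 0.08553917927814113 [ 0.1242 -0.2209  0.3749]
[308.4505  69.3438] [317.1812 214.0785]
```

View pics/w10.png

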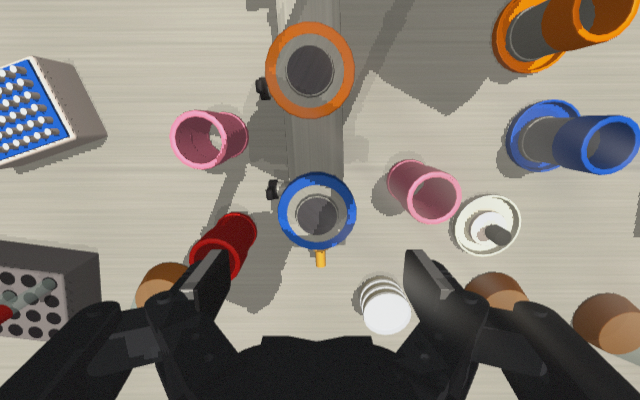

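View pics/s10a.png

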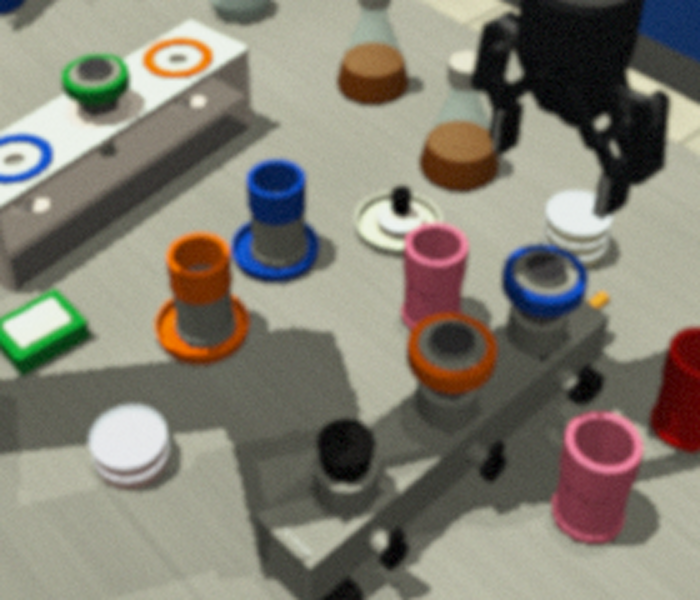

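View pics/t10a.png

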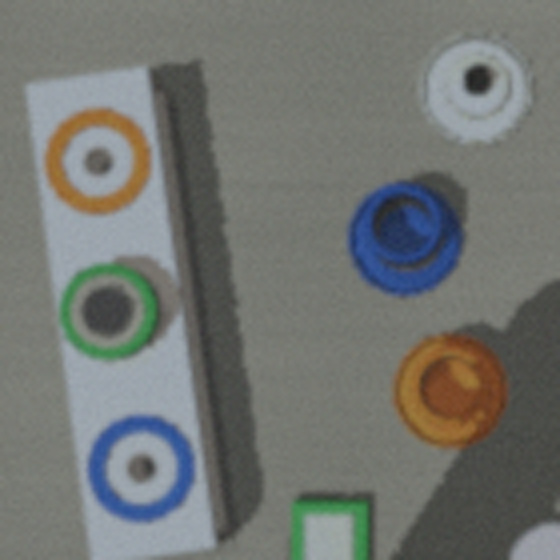

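Call:
drive_tool(targets=[0, 0, 0, -1, 1, 40, 1, 0, 0, 0, 0, 0, 40, 1, 0, 0, 0, 0, 0, 20, 1, 0, 0, 0, 0, 0, 5, 1, 0, 0, 0, 0, 0, 0, 1, 0, 0, 0, 0, 0, 0, 1])

```text
clock: 22.32
position: [0.6226, -0.234, 0.1185]
ee_rot: [0.001, 0.0, 1.0, -0.001]
contact_force: [-0.7, 1.0, -0.9]
width: 0.0856
```

```bash
python3 - <<'E'
from h import *
s=get_state();print(s["position"],s["ee_rot"],s["width"],s["contact_force"])
cv2.imwrite("pics/w11.png",get_image("wrist")[:,:,::-1])
cv2.imwrite("pics/s11.png",get_image("side")[:,:,::-1])
crop("pics/s11.png","pics/s11a.png",360,130,500,290,3.5)
E
```

```text
[ 0.6226 -0.234   0.1185] [ 0.0013  0.0001  1.     -0.0005] 0.08561461639749203 [-0.6826  1.0053 -0.8549]
```

View pics/w11.png

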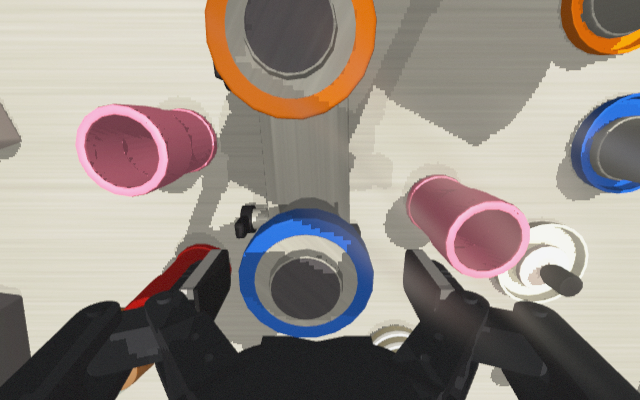

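View pics/s11a.png

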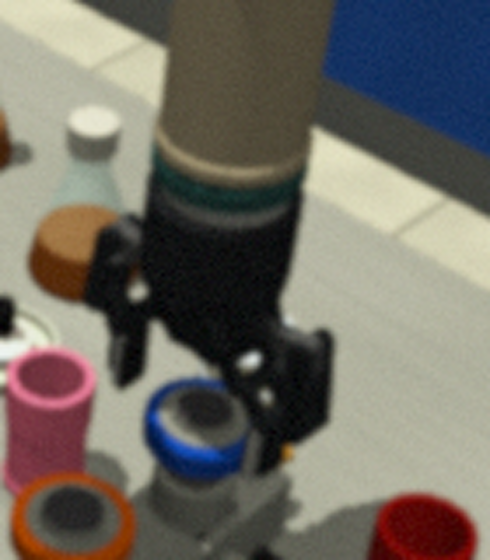

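Call:
drive_tool(targets=[0, 0, 0, -1, -4, 10, 1, 0, 0, 0, 0, 0, 0, 1, 0, 0, 0, 0, 0, 0, 1])

```text
clock: 22.8
position: [0.6227, -0.2382, 0.1065]
ee_rot: [-0.0, 0.0, 1.0, 0.0]
contact_force: [-0.6, -0.6, -0.5]
width: 0.0851
```

Call:
drive_tool(targets=[0, 0, 0, 0, 0, 0, 0, 0, 0, 0, 0, 0, 0, 0, 0, 0, 0, 0, 0, 0, 0, 0, 0, 0, 0, 0, 0, 0], grip_force=60)

```text
clock: 23.3
position: [0.6233, -0.2382, 0.1076]
ee_rot: [0.001, 0.0, 1.0, -0.0]
contact_force: [-0.6, 0.6, 4.3]
width: 0.0622
```

```bash
python3 - <<'E'
from h import *
s=get_state();print(s["position"],s["ee_rot"],s["width"],s["contact_force"])
cv2.imwrite("pics/w12.png",get_image("wrist")[:,:,::-1])
cv2.imwrite("pics/s12.png",get_image("side")[:,:,::-1])
crop("pics/s12.png","pics/s12a.png",360,130,500,290,3.5)
E
```

```text
[ 0.6233 -0.2382  0.1076] [ 0.0006  0.0003  1.     -0.0002] 0.062234425591959505 [-0.5516  0.5783  4.3306]
```

View pics/w12.png

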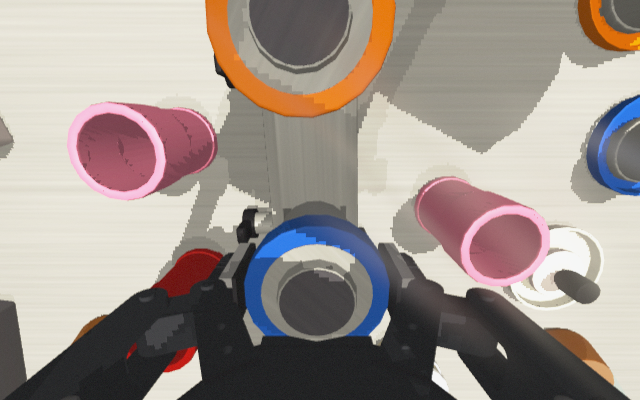

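View pics/s12a.png

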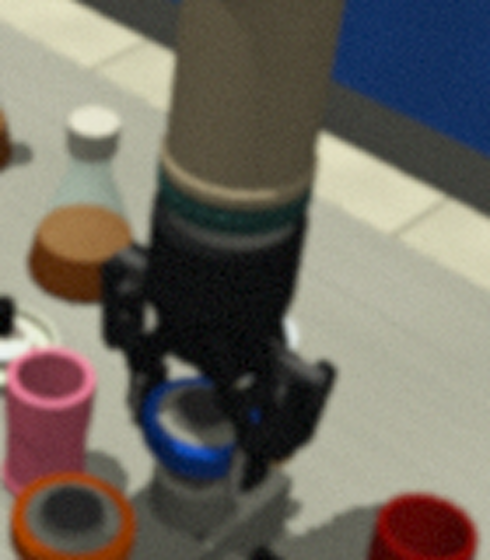

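Call:
drive_tool(targets=[0, 0, 0, 0, 0, -5, 0, 0, 0, 0, 0, 0, -15, 0, 0, 0, 0, 0, 0, -20, 0, 0, 0, 0, 0, 0, -20, 0, 0, 0, 0, 0, 0, -20, 0, 0, 0, 0, 0, 0, -20, 0, 0, 0, 0, 0, 0, -20, 0, 0, 0, 0, 0, 0, -20, 0, 0, 0, 0, 0, 0, 0, 0])

```text
clock: 24.52
position: [0.6237, -0.2385, 0.249]
ee_rot: [0.002, 0.0, 1.0, -0.001]
contact_force: [0.2, 0.7, -2.5]
width: 0.0616
```

```bash
python3 - <<'E'
from h import *
s=get_state();print(s["position"],s["ee_rot"],s["width"],s["contact_force"],s["moment"])
cv2.imwrite("pics/s13.png",get_image("side")[:,:,::-1])
crop("pics/s13.png","pics/s13a.png",360,80,500,290,2.8)
E
```

```text
[ 0.6237 -0.2385  0.249 ] [ 0.0018  0.0003  1.     -0.0009] 0.06155062843203001 [ 0.188   0.6653 -2.4901] [0.0262 0.04   0.0133]
```

View pics/s13a.png

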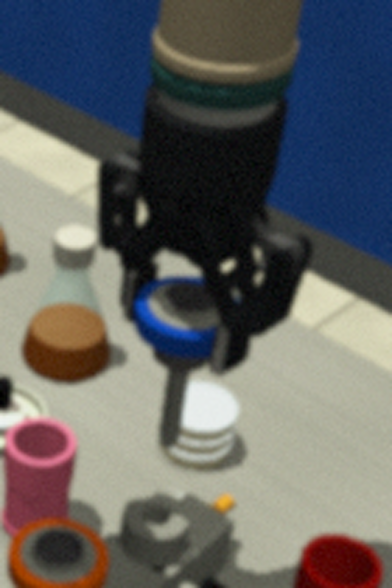

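Call:
drive_tool(targets=[0, 0, 0, 12, 22, 0, 0, 0, 0, 0, 20, 42, 0, 0, 0, 0, 0, 22, 45, 0, 0, 0, 0, 0, 22, 45, 0, 0, 0, 0, 0, 22, 45, 0, 0, 0, 0, 0, 22, 45, 0, 0, 0, 0, 0, 22, 45, 0, 0, 0, 0, 0, 22, 45, 0, 0, 0, 0, 0, 22, 45, 0, 0, 0, 0, 0, 17, 35, 0, 0, 0, 0, 0, 10, 24, 0, 0, 0, 0, 0, 0, 0, 0, 0])

```text
clock: 26.08
position: [0.4086, 0.2011, 0.246]
ee_rot: [-0.001, -0.001, 1.0, -0.0]
contact_force: [-0.0, -0.7, -1.9]
width: 0.0621
```

```bash
python3 - <<'E'
from h import *
s=get_state();print(s["position"],s["ee_rot"],s["width"],s["contact_force"],s["moment"])
cv2.imwrite("pics/w14.png",get_image("wrist")[:,:,::-1])
print(proj("wrist",[.4095,.1982,.1],s),proj("wrist",[.4116,.2035,.1],s))
p=s["position"];print("tip",proj("wrist",p-[0,0,.0826],s),"boss",proj("wrist",p+[0,0,.0384],s))
for c in("side","top"):
  cv2.imwrite(f"pics/{c}14.png",get_image(c)[:,:,::-1])
crop("pics/side14.png","pics/s14a.png",160,80,320,280,3)
crop("pics/top14.png","pics/t14a.png",190,140,290,280,4)
E
```

```text
[0.4086 0.2011 0.246 ] [-0.001  -0.0012  1.     -0.0001] 0.06211312000520363 [-0.0399 -0.7467 -1.8513] [-0.0797  0.0186 -0.0716]
[313.0611 191.7139] [318.2699 193.7246]
tip [315.7298 209.2944] boss [314.9228 296.6514]
```

View pics/w14.png

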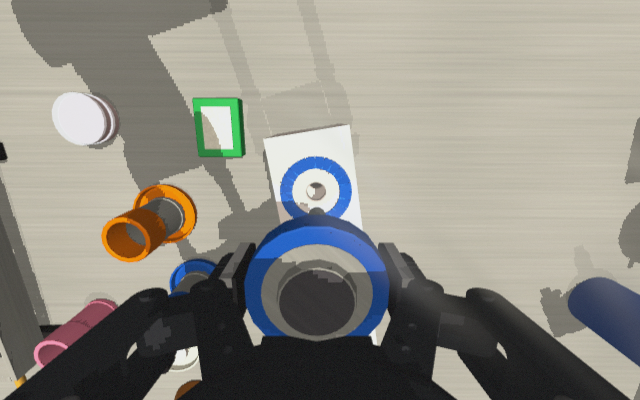

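View pics/s14a.png

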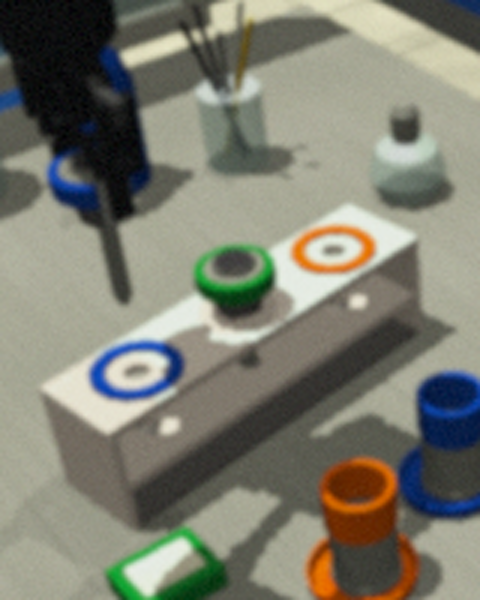

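View pics/t14a.png

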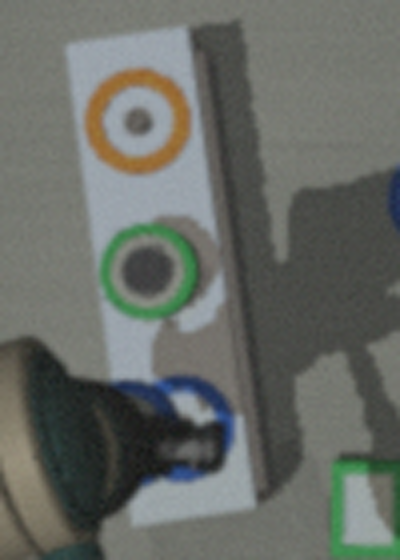

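```bash
python3 - <<'E'
from h import *
crop("pics/w14.png","pics/w14a.png",260,110,380,230,5)
crop("pics/side14.png","pics/s14b.png",170,110,290,230,5)
p=np.array([.4086,.2011,.246])
f=lambda c,q:((proj(c,q)-np.array([170,110])+.5)*5-.5)
print("side crop: tip",f("side",p-[0,0,.0826]),"seat",f("side",p-[0,0,.0076]),"rb top-est",f("side",[.4095,.1982,.1]),"ro",f("side",[.6169,.2322,.1]),"green",f("side",[.513,.2152,.146]))
E
```

```text
side crop: tip [147.9786 362.7983] seat [114.6719 218.6662] rb top-est [178.6944 476.7837] ro [506.393  274.5224] green [338.1614 291.67  ]
```

View pics/w14a.png

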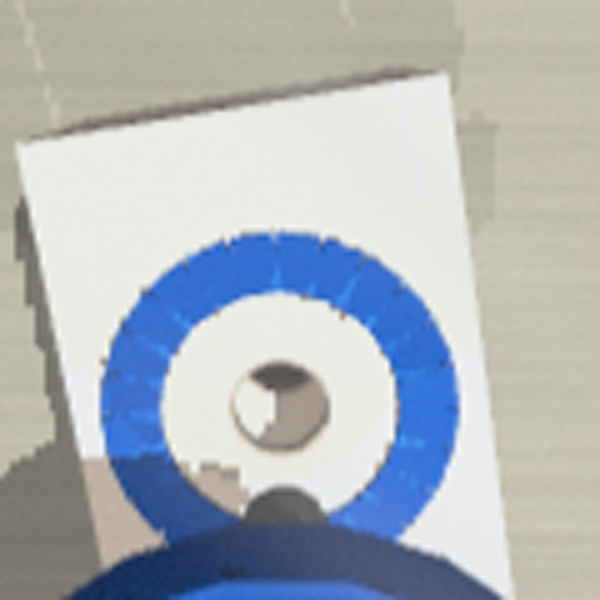

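View pics/s14b.png

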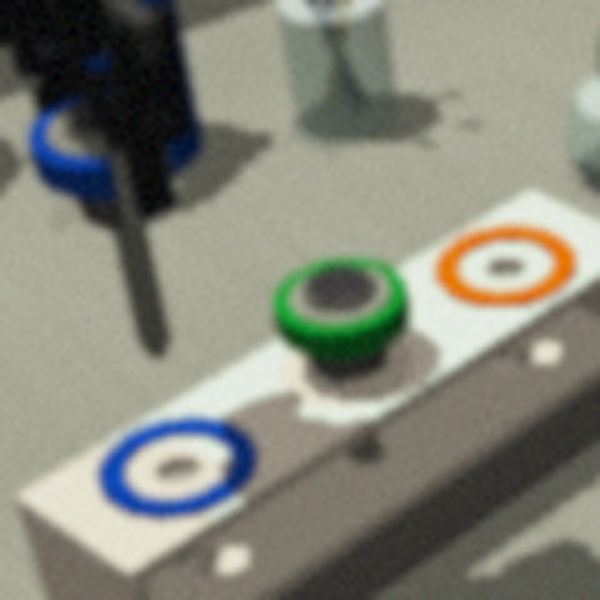

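Call:
drive_tool(targets=[0, 0, 0, 0, -1, 25, 0, 0, 0, 0, 0, 0, 20, 0, 0, 0, 0, 0, 0, 3, 0, 0, 0, 0, 0, 0, 0, 0, 0, 0, 0, 0, 0, 0, 0])

```text
clock: 26.85
position: [0.411, 0.199, 0.1997]
ee_rot: [0.001, 0.001, 1.0, 0.0]
contact_force: [0.0, 0.2, -2.4]
width: 0.0618
```

```bash
python3 - <<'E'
from h import *
s=get_state();print(s["position"],s["ee_rot"],s["width"],s["contact_force"],s["moment"])
cv2.imwrite("pics/w15.png",get_image("wrist")[:,:,::-1])
for c in("side","top"):
  cv2.imwrite(f"pics/{c}15.png",get_image(c)[:,:,::-1])
crop("pics/w15.png","pics/w15a.png",260,110,380,230,5)
crop("pics/side15.png","pics/s15b.png",170,110,290,230,5)
p=s["position"]
f=lambda c,q:((proj(c,q)-np.array([170,110])+.5)*5-.5)
g=lambda q:((proj("wrist",q,s)-np.array([260,110])+.5)*5-.5)
print("side crop: tip",f("side",p-[0,0,.0826]),"rb",f("side",[.4095,.1982,.1]))
print("wrist crop: tip",g(p-[0,0,.0826]),"rb",g([.4095,.1982,.1]))
E
```

```text
[0.411  0.199  0.1997] [0.0009 0.0006 1.     0.0003] 0.061848904280134724 [ 0.0475  0.1933 -2.3823] [-0.0003 -0.0261 -0.0328]
side crop: tip [173.9765 445.2207] rb [178.6944 476.7837]
wrist crop: tip [280.2637 496.5957] rb [275.72   458.7533]
```

View pics/w15a.png

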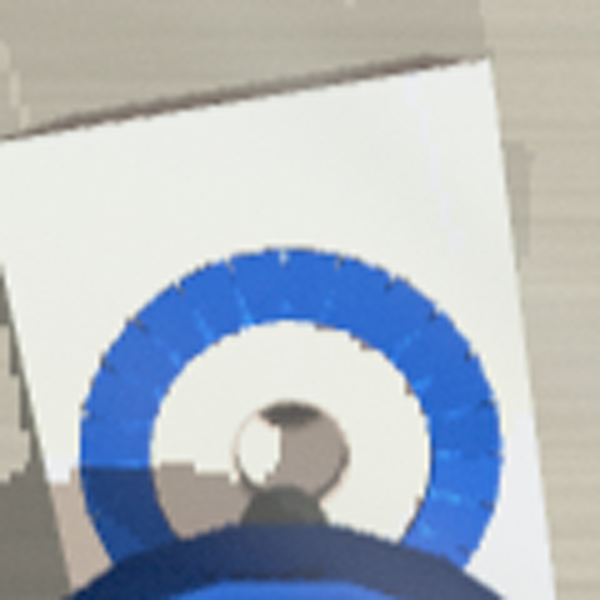

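View pics/s15b.png

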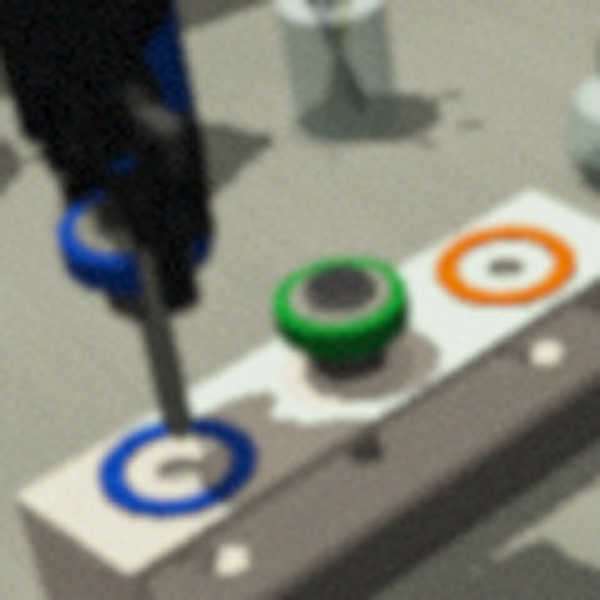

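```bash
python3 - <<'E'
from h import *
s=get_state();p=s["position"]
cr=lambda u,v,x0,y0,f:((u+.5)/f-.5+x0,(v+.5)/f-.5+y0)
zt=p[2]-.0826
t=at("side",*cr(178,432,170,110,5),zt);h=at("side",*cr(179.5,467,170,110,5),.1);print("side tip",t,"hole",h,"h-t",h-t)
for v in(505,511):
  t=at("wrist",*cr(286,v,260,110,5),zt,s);h=at("wrist",*cr(291,453,260,110,5),.1,s);print("wrist tip",t,"hole",h,"h-t",h-t)
crop("pics/top15.png","pics/t15a.png",190,140,290,280,4)
E
```

```text
side tip [0.4173 0.2067 0.1169] hole [0.4133 0.2043 0.1   ] h-t [-0.004  -0.0024 -0.0169]
wrist tip [0.412  0.2001 0.1169] hole [0.408 0.201 0.1  ] h-t [-0.004   0.0009 -0.0169]
wrist tip [0.413  0.2001 0.1169] hole [0.408 0.201 0.1  ] h-t [-0.005   0.0009 -0.0169]
```

View pics/t15a.png

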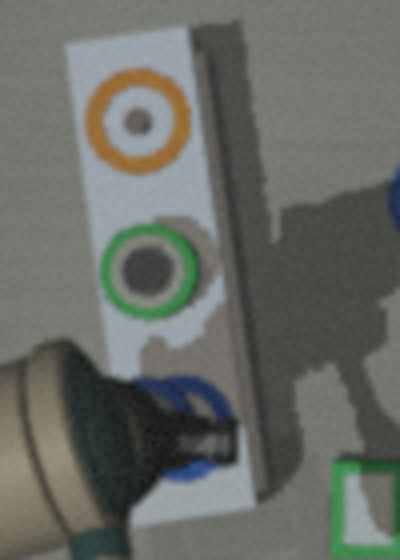

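Call:
drive_tool(targets=[0, 0, 0, 4, 0.5, 8, 0, 0, 0, 0, 0, 0, 5, 0, 0, 0, 0, 0, 0, 0, 0, 0, 0, 0, 0, 0, 0, 0])

```text
clock: 27.5
position: [0.4063, 0.1996, 0.1859]
ee_rot: [0.0, 0.0, 1.0, 0.0]
contact_force: [-0.3, -0.6, -1.7]
width: 0.0618
```

```bash
python3 - <<'E'
from h import *
s=get_state();print(s["position"],s["ee_rot"],s["width"],s["contact_force"],s["moment"])
cv2.imwrite("pics/w16.png",get_image("wrist")[:,:,::-1])
cv2.imwrite("pics/s16.png",get_image("side")[:,:,::-1])
crop("pics/w16.png","pics/w16a.png",270,130,370,230,5)
crop("pics/s16.png","pics/s16b.png",175,150,255,230,6)
p=s["position"];cr=lambda u,v,x0,y0,f:((u+.5)/f-.5+x0,(v+.5)/f-.5+y0)
E
```

```text
[0.4063 0.1996 0.1859] [0.0001 0.0003 1.     0.0001] 0.06184976816010569 [-0.2821 -0.5514 -1.7253] [0.0116 0.0321 0.0221]
```

View pics/w16a.png

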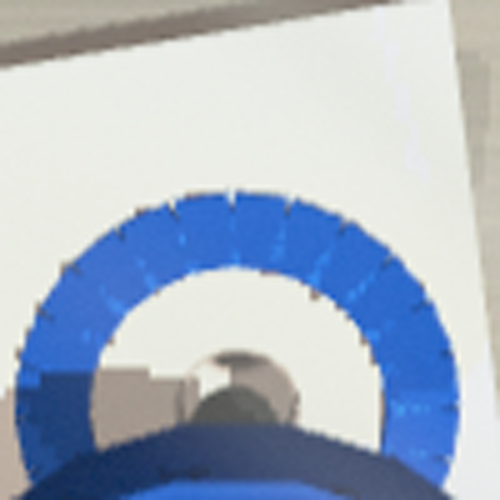

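View pics/s16b.png

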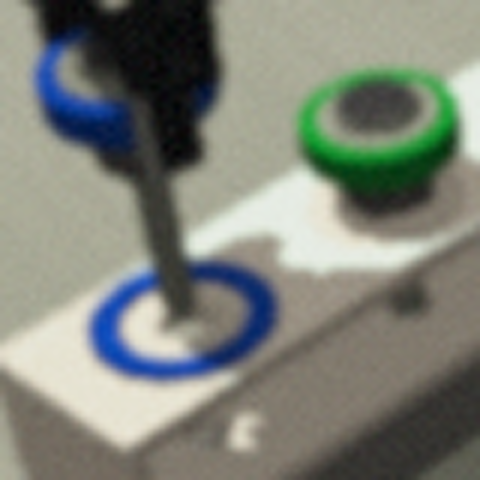

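Call:
drive_tool(targets=[0, 0, 0, 0, 0.5, 5, 0, 0, 0, 0, 0, 0, 5, 0, 0, 0, 0, 0, 0, 5, 0, 0, 0, 0, 0, 0, 0, 0])

```text
clock: 28.1
position: [0.4057, 0.1999, 0.1703]
ee_rot: [-0.001, 0.0, 1.0, -0.0]
contact_force: [-0.3, -0.1, -1.8]
width: 0.0618
```

Call:
drive_tool(targets=[0, 0, 0, -0.5, 0, 6, 0, 0, 0, 0, 0, 0, 6, 0, 0, 0, 0, 0, 0, 6, 0, 0, 0, 0, 0, 0, 6, 0, 0, 0, 0, 0, 0, 4, 0, 0, 0, 0, 0, 0, 0, 0])

```text
clock: 28.85
position: [0.4064, 0.2, 0.1425]
ee_rot: [-0.0, 0.0, 1.0, -0.0]
contact_force: [-0.5, 0.5, -2.6]
width: 0.062
```

```bash
python3 - <<'E'
from h import *
s=get_state();print(s["position"],s["ee_rot"],s["width"],s["contact_force"],s["moment"])
cv2.imwrite("pics/w17.png",get_image("wrist")[:,:,::-1])
cv2.imwrite("pics/s17.png",get_image("side")[:,:,::-1])
crop("pics/w17.png","pics/w17a.png",240,130,390,350,2.7)
crop("pics/s17.png","pics/s17b.png",175,150,255,230,6)
E
```

```text
[0.4064 0.2    0.1425] [-0.0004  0.0003  1.     -0.0001] 0.06201708514459155 [-0.5263  0.4989 -2.6101] [-0.0384  0.0101  0.0167]
```

View pics/w17a.png

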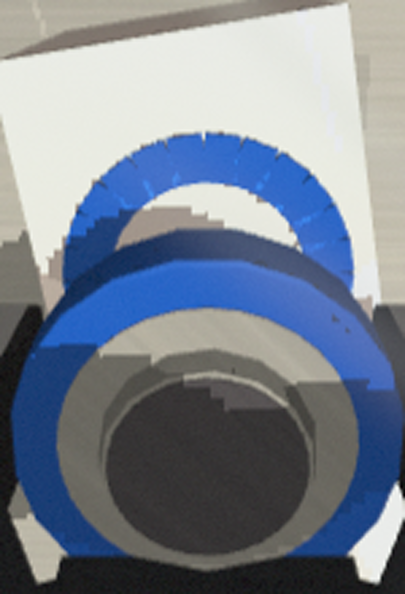

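View pics/s17b.png

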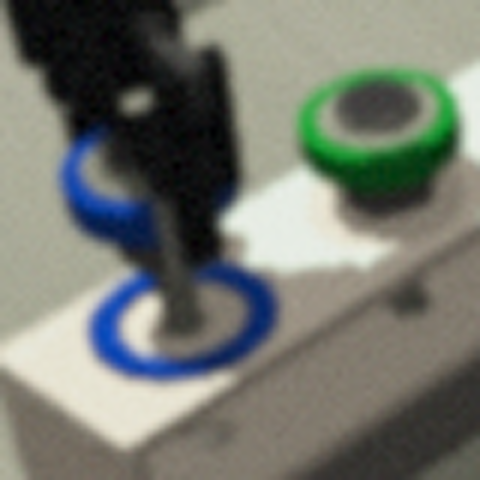

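Call:
drive_tool(targets=[0, 0, 0, 0, 0, 5, 0, 0, 0, 0, 0, 0, 5, 0, 0, 0, 0, 0, 0, 4, 0, 0, 0, 0, 0, 0, 4, 0, 0, 0, 0, 0, 0, 0, 0])

```text
clock: 29.58
position: [0.4064, 0.2, 0.1245]
ee_rot: [-0.0, 0.0, 1.0, -0.0]
contact_force: [0.0, -0.2, -2.9]
width: 0.0617
```

Call:
drive_tool(targets=[0, 0, 0, 0, 0, 5, 0, 0, 0, 0, 0, 0, 5, 0, 0, 0, 0, 0, 0, 3, 0, 0, 0, 0, 0, 0, 0, 0])

```text
clock: 30.08
position: [0.4064, 0.2, 0.1115]
ee_rot: [-0.0, 0.0, 1.0, -0.0]
contact_force: [-0.2, -0.4, -2.6]
width: 0.0619
```

Call:
drive_tool(targets=[0, 0, 0, 0, 0, 2, 0, 0, 0, 0, 0, 0, 1, 0, 0, 0, 0, 0, 0, 1, 0, 0, 0, 0, 0, 0, 0, 0])

```text
clock: 30.58
position: [0.4066, 0.2001, 0.1078]
ee_rot: [-0.0, 0.0, 1.0, 0.0]
contact_force: [0.6, -0.1, -3.8]
width: 0.0621
```

Call:
drive_tool(targets=[0, 0, 0, 0, 0, 1, 0, 0, 0, 0, 0, 0, 0.7, 0, 0, 0, 0, 0, 0, 0, 0])

```text
clock: 30.95
position: [0.4069, 0.2001, 0.1075]
ee_rot: [0.001, 0.0, 1.0, 0.0]
contact_force: [-2.8, -0.9, 7.5]
width: 0.0618
```

Call:
drive_tool(targets=[0, 0, 0, 0, 0, -0.7, 0, 0, 0, 0, 0, 0, 0, 1, 0, 0, 0, 0, 0, 0, 1, 0, 0, 0, 0, 0, 0, 1, 0, 0, 0, 0, 0, -30, 1, 0, 0, 0, 0, 0, -50, 1, 0, 0, 0, 0, 0, -45, 1, 0, 0, 0, 0, 0, 0, 1])

```text
clock: 31.95
position: [0.4091, 0.2009, 0.2354]
ee_rot: [0.004, 0.0, 1.0, 0.001]
contact_force: [-0.3, -0.4, -0.5]
width: 0.0853
```

```bash
python3 - <<'E'
from h import *
s=get_state();print(s["position"],s["ee_rot"],s["width"],s["contact_force"],s["moment"])
cv2.imwrite("pics/w18.png",get_image("wrist")[:,:,::-1])
cv2.imwrite("pics/s18.png",get_image("side")[:,:,::-1])
crop("pics/s18.png","pics/s18b.png",170,110,290,230,5)
print(proj("wrist",[.4095,.1995,.146],s))
E
```

```text
[0.4091 0.2009 0.2354] [0.0041 0.0003 1.     0.0013] 0.08528588805026993 [-0.3303 -0.381  -0.4553] [0.0507 0.015  0.0086]
[313.7849 206.268 ]
```

View pics/w18.png

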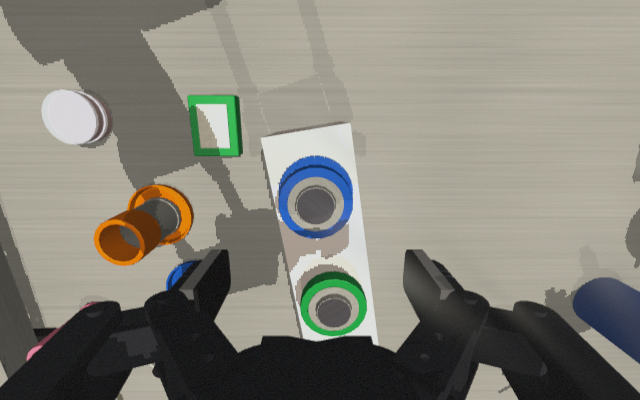

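View pics/s18b.png

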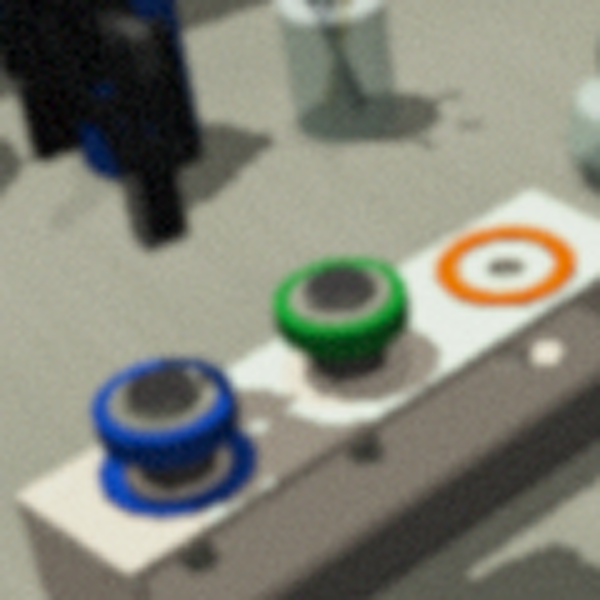

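Call:
drive_tool(targets=[0, 0, 0, -8, -30, 0, 1, 0, 0, 0, -14, -55, 0, 1, 0, 0, 0, -14, -55, 0, 1, 0, 0, 0, -14, -55, 0, 1, 0, 0, 0, -14, -55, 0, 1, 0, 0, 0, -14, -55, 0, 1, 0, 0, 0, -14, -55, 0, 1, 0, 0, 0, -12, -50, 0, 1, 0, 0, 0, -6, -34, 0, 1, 0, 0, 0, 0, 0, 30, 1, 0, 0, 0, 0, 0, 10, 1, 0, 0, 0, 0, 0, 0, 1])

```text
clock: 33.55
position: [0.5154, -0.243, 0.1901]
ee_rot: [-0.002, 0.0, 1.0, 0.001]
contact_force: [0.9, 0.2, -0.0]
width: 0.0855
```

```bash
python3 - <<'E'
from h import *
s=get_state();print(s["position"],s["ee_rot"],s["width"],s["contact_force"])
cv2.imwrite("pics/w19.png",get_image("wrist")[:,:,::-1])
print(proj("wrist",[.519,-.2435,.146],s))
E
```

```text
[ 0.5154 -0.243   0.1901] [-0.0017  0.0001  1.      0.0012] 0.08551803013521696 [ 0.9144  0.2477 -0.0277]
[314.7366 231.0204]
```

View pics/w19.png

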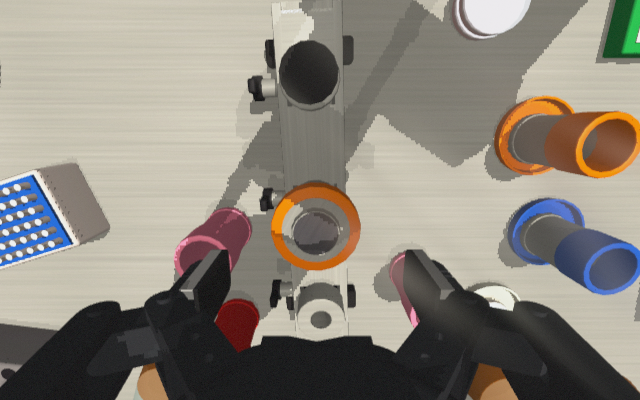

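Call:
drive_tool(targets=[0, 0, 0, -3, 0, 35, 1, 0, 0, 0, 0, 0, 25, 1, 0, 0, 0, 0, 0, 12, 1, 0, 0, 0, 0, 0, 0, 1, 0, 0, 0, 0, 0, 0, 1])

```text
clock: 34.22
position: [0.5203, -0.2444, 0.1212]
ee_rot: [0.001, 0.0, 1.0, -0.001]
contact_force: [0.5, 0.7, -0.5]
width: 0.0854
```

Call:
drive_tool(targets=[0, 0, 0, -1, 0, 13, 1, 0, 0, 0, 0, 0, 0, 1, 0, 0, 0, 0, 0, 0, 1])

```text
clock: 34.6
position: [0.5203, -0.244, 0.1067]
ee_rot: [-0.0, 0.0, 1.0, 0.0]
contact_force: [0.1, -0.4, 0.0]
width: 0.0853
```

```bash
python3 - <<'E'
from h import *
s=get_state();print(s["position"],s["ee_rot"],s["width"],s["contact_force"])
cv2.imwrite("pics/w20.png",get_image("wrist")[:,:,::-1])
E
```

```text
[ 0.5203 -0.244   0.1067] [-0.0001  0.0003  1.      0.0001] 0.08525579878439452 [ 0.0611 -0.4176  0.0369]
```

View pics/w20.png

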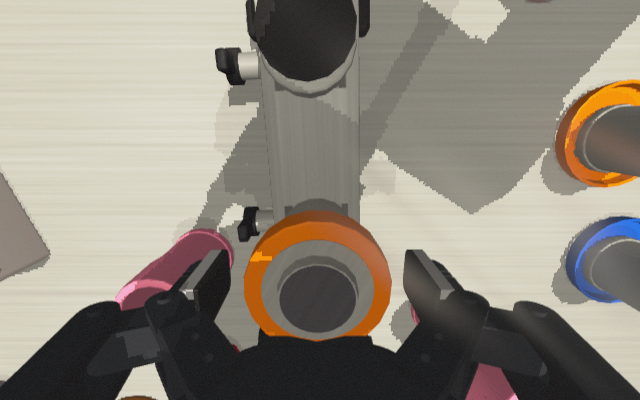

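Call:
drive_tool(targets=[0, 0, 0, 0, 0, 0, 0, 0, 0, 0, 0, 0, 0, 0, 0, 0, 0, 0, 0, 0, 0, 0, 0, 0, 0, 0, 0, 0])

```text
clock: 35.15
position: [0.5207, -0.2442, 0.1076]
ee_rot: [0.001, 0.0, 1.0, -0.0]
contact_force: [-0.5, -0.6, 5.9]
width: 0.062
```

Call:
drive_tool(targets=[0, 0, 0, 0, 0, -5, 0, 0, 0, 0, 0, 0, -15, 0, 0, 0, 0, 0, 0, -20, 0, 0, 0, 0, 0, 0, -20, 0, 0, 0, 0, 0, 0, -20, 0, 0, 0, 0, 0, 0, -20, 0, 0, 0, 0, 0, 0, -20, 0, 0, 0, 0, 0, 0, -20, 0, 0, 0, 0, 0, 0, 0, 0])

```text
clock: 36.28
position: [0.5212, -0.2445, 0.2489]
ee_rot: [0.002, 0.0, 1.0, -0.001]
contact_force: [1.0, 0.5, -1.9]
width: 0.062
```

```bash
python3 - <<'E'
from h import *
s=get_state();print(s["position"],s["ee_rot"],s["width"],s["contact_force"],s["moment"])
cv2.imwrite("pics/s21.png",get_image("side")[:,:,::-1])
crop("pics/s21.png","pics/s21a.png",320,80,500,290,2.8)
E
```

```text
[ 0.5212 -0.2445  0.2489] [ 0.0018  0.0003  1.     -0.0011] 0.06200519860169881 [ 0.9984  0.4719 -1.8941] [ 0.0127 -0.0457 -0.0264]
```

View pics/s21a.png

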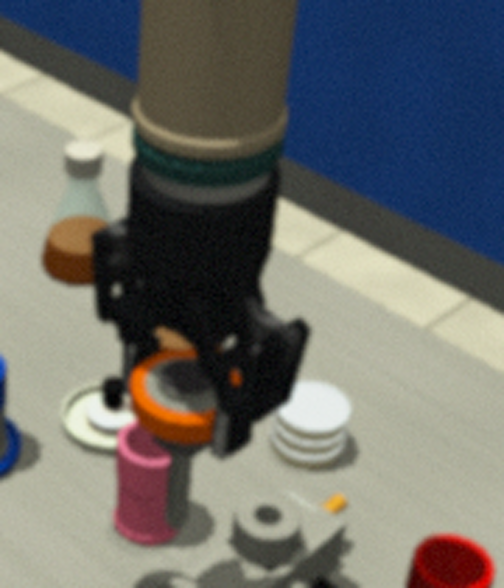

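Call:
drive_tool(targets=[0, 0, 0, -5, 24, 0, 0, 0, 0, 0, -9, 46, 0, 0, 0, 0, 0, -10, 50, 0, 0, 0, 0, 0, -10, 50, 0, 0, 0, 0, 0, -10, 50, 0, 0, 0, 0, 0, -10, 50, 0, 0, 0, 0, 0, -10, 50, 0, 0, 0, 0, 0, -10, 50, 0, 0, 0, 0, 0, -9, 46, 0, 0, 0, 0, 0, -7, 38, 0, 0, 0, 0, 0, -5, 24, 0, 0, 0, 0, 0, 0, 0, 0, 0])

```text
clock: 37.83
position: [0.6154, 0.2351, 0.2457]
ee_rot: [-0.001, -0.001, 1.0, -0.0]
contact_force: [0.1, -0.0, -2.1]
width: 0.0619
```

Call:
drive_tool(targets=[0, 0, 0, 0, 0, 25, 0, 0, 0, 0, 0, 0, 20, 0, 0, 0, 0, 0, 0, 3, 0, 0, 0, 0, 0, 0, 0, 0, 0, 0, 0, 0, 0, 0, 0])

```text
clock: 38.45
position: [0.6163, 0.2336, 0.2001]
ee_rot: [0.001, 0.001, 1.0, 0.0]
contact_force: [-0.5, 0.3, -1.6]
width: 0.0618
```

```bash
python3 - <<'E'
from h import *
s=get_state();print(s["position"],s["ee_rot"],s["width"],s["contact_force"],s["moment"])
cv2.imwrite("pics/w22.png",get_image("wrist")[:,:,::-1])
cv2.imwrite("pics/s22.png",get_image("side")[:,:,::-1])
crop("pics/w22.png","pics/w22a.png",260,110,380,230,5)
crop("pics/s22.png","pics/s22b.png",210,90,310,190,6)
E
```

```text
[0.6163 0.2336 0.2001] [0.001  0.0006 1.     0.0002] 0.06184861262906574 [-0.4595  0.27   -1.6319] [ 0.0023  0.026  -0.0387]
```

View pics/w22a.png

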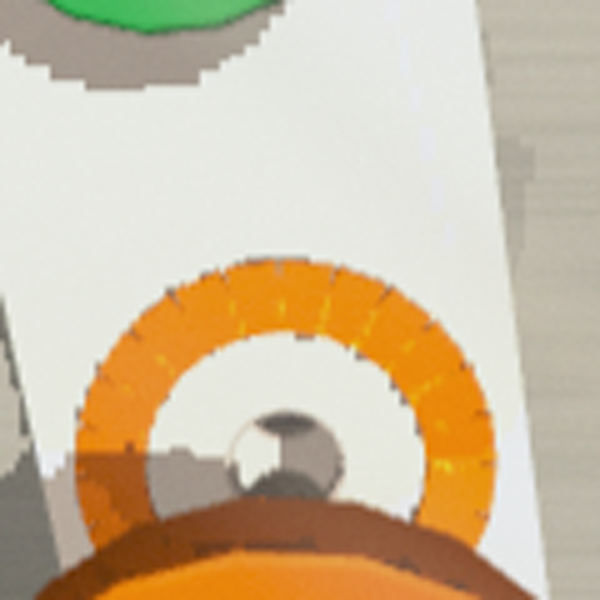

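View pics/s22b.png

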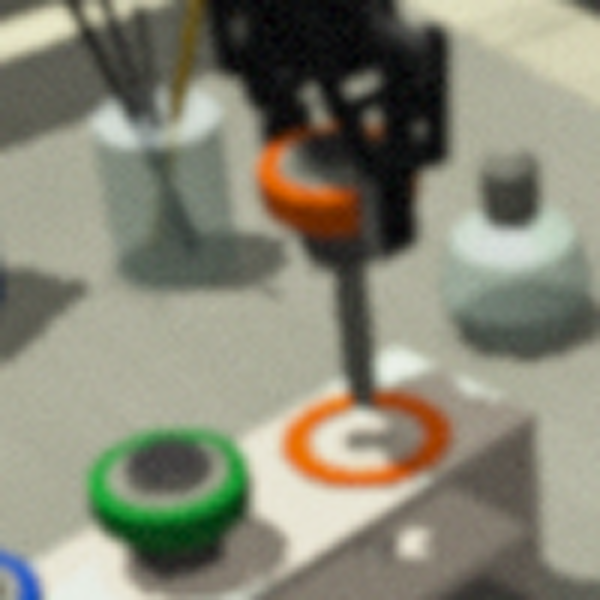

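```bash
python3 - <<'E'
from h import *
s=get_state();p=s["position"]
cr=lambda u,v,x0,y0,f:((u+.5)/f-.5+x0,(v+.5)/f-.5+y0)
zt=p[2]-.0826
t=at("side",*cr(363,401,210,90,6),zt);h=at("side",*cr(369,437.5,210,90,6),.1);print("side tip",t,"hole",h,"h-t",h-t)
for v in(490,496):
  t=at("wrist",*cr(291,v,260,110,5),zt,s);h=at("wrist",*cr(286,463,260,110,5),.1,s);print("wrist tip",t,"hole",h,"h-t",h-t)
E
```

```text
side tip [0.6229 0.2414 0.1174] hole [0.6226 0.2393 0.1   ] h-t [-0.0003 -0.0021 -0.0174]
wrist tip [0.6151 0.2356 0.1174] hole [0.6155 0.2348 0.1   ] h-t [ 0.0005 -0.0008 -0.0174]
wrist tip [0.6161 0.2356 0.1174] hole [0.6155 0.2348 0.1   ] h-t [-0.0006 -0.0008 -0.0174]
```

Call:
drive_tool(targets=[0, 0, 0, 0, -0.8, 8, 0, 0, 0, 0, 0, 0, 5, 0, 0, 0, 0, 0, 0, 0, 0, 0, 0, 0, 0, 0, 0, 0])

```text
clock: 39.05
position: [0.6157, 0.2332, 0.1858]
ee_rot: [-0.0, 0.0, 1.0, 0.0]
contact_force: [-0.5, 0.3, -1.8]
width: 0.0622
```

```bash
python3 - <<'E'
from h import *
s=get_state();print(s["position"],s["ee_rot"],s["width"],s["contact_force"],s["moment"])
cv2.imwrite("pics/w23.png",get_image("wrist")[:,:,::-1])
cv2.imwrite("pics/s23.png",get_image("side")[:,:,::-1])
crop("pics/w23.png","pics/w23a.png",270,130,370,230,5)
crop("pics/s23.png","pics/s23b.png",230,120,310,200,6)
E
```

```text
[0.6157 0.2332 0.1858] [-0.      0.0003  1.      0.    ] 0.06219604994706312 [-0.5022  0.2836 -1.8267] [0.0143 0.0078 0.0078]
```

View pics/w23a.png

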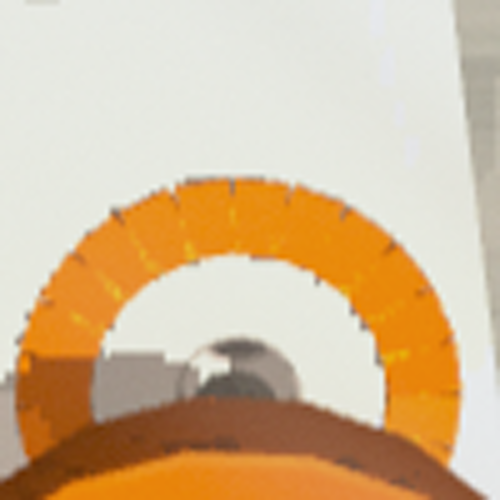

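View pics/s23b.png

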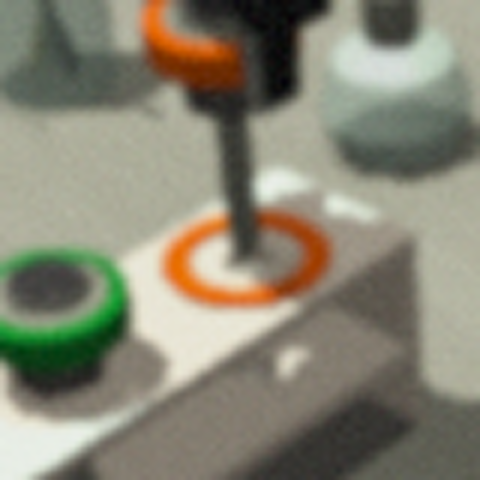

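Call:
drive_tool(targets=[0, 0, 0, 0, 0.3, 5, 0, 0, 0, 0, 0, 0, 5, 0, 0, 0, 0, 0, 0, 5, 0, 0, 0, 0, 0, 0, 0, 0])

```text
clock: 39.65
position: [0.6153, 0.2333, 0.1701]
ee_rot: [-0.001, 0.0, 1.0, -0.0]
contact_force: [0.4, -0.7, -1.9]
width: 0.0616
```

Call:
drive_tool(targets=[0, 0, 0, 0, 0, 6, 0, 0, 0, 0, 0, 0, 6, 0, 0, 0, 0, 0, 0, 6, 0, 0, 0, 0, 0, 0, 6, 0, 0, 0, 0, 0, 0, 4, 0, 0, 0, 0, 0, 0, 0, 0])

```text
clock: 40.4
position: [0.6155, 0.2334, 0.1424]
ee_rot: [-0.0, 0.0, 1.0, -0.0]
contact_force: [0.5, -0.4, -2.6]
width: 0.062
```

Call:
drive_tool(targets=[0, 0, 0, 0, 0, 5, 0, 0, 0, 0, 0, 0, 5, 0, 0, 0, 0, 0, 0, 4, 0, 0, 0, 0, 0, 0, 4, 0, 0, 0, 0, 0, 0, 0, 0])

```text
clock: 41.02
position: [0.6154, 0.2334, 0.1244]
ee_rot: [-0.0, 0.0, 1.0, -0.0]
contact_force: [-0.5, 0.2, -2.1]
width: 0.0619
```

Call:
drive_tool(targets=[0, 0, 0, 0, 0, 4, 0, 0, 0, 0, 0, 0, 4, 0, 0, 0, 0, 0, 0, 4, 0, 0, 0, 0, 0, 0, 0, 0])

```text
clock: 41.52
position: [0.6154, 0.2333, 0.1123]
ee_rot: [-0.0, 0.0, 1.0, -0.0]
contact_force: [0.1, 0.1, -1.3]
width: 0.0621
```

Call:
drive_tool(targets=[0, 0, 0, 0, 0, 2, 0, 0, 0, 0, 0, 0, 1, 0, 0, 0, 0, 0, 0, 1, 0, 0, 0, 0, 0, 0, 1, 0, 0, 0, 0, 0, 0, 0, 0])

```text
clock: 42.15
position: [0.6156, 0.2334, 0.1078]
ee_rot: [-0.0, 0.0, 1.0, 0.0]
contact_force: [-0.2, -0.3, -1.8]
width: 0.0617
```

Call:
drive_tool(targets=[0, 0, 0, 0, 0, 1, 0, 0, 0, 0, 0, 0, 0.6, 0, 0, 0, 0, 0, 0, 0, 0])

```text
clock: 42.52
position: [0.6158, 0.2335, 0.1076]
ee_rot: [0.001, 0.0, 1.0, 0.0]
contact_force: [-2.4, -0.6, 5.8]
width: 0.062
```

Seated; release and retreat.

Call:
drive_tool(targets=[0, 0, 0, 0, 0, -0.7, 0, 0, 0, 0, 0, 0, 0, 1, 0, 0, 0, 0, 0, 0, 1, 0, 0, 0, 0, 0, 0, 1, 0, 0, 0, 0, 0, -30, 1, 0, 0, 0, 0, 0, -50, 1, 0, 0, 0, 0, 0, -60, 1, 0, 0, 0, 40, -30, -40, 1, 0, 0, 0, 45, -40, 0, 1, 0, 0, 0, 45, -40, 0, 1, 0, 0, 0, 45, -30, 0, 1, 0, 0, 0, 0, 0, 0, 1])

```text
clock: 44.02
position: [0.4382, 0.0929, 0.2864]
ee_rot: [-0.0, 0.001, 1.0, -0.0]
contact_force: [0.8, 0.6, 0.2]
width: 0.0853
```

```bash
python3 - <<'E'
from h import *
s=get_state();print(s["position"],s["width"],s["contact_force"])
for c in("side","top","wrist"):
  cv2.imwrite(f"pics/{c}24.png",get_image(c)[:,:,::-1])
crop("pics/side24.png","pics/s24b.png",165,100,405,300,3.3)
crop("pics/top24.png","pics/t24b.png",200,125,345,275,4)
E
```

```text
[0.4382 0.0929 0.2864] 0.08526065131539097 [0.8392 0.6012 0.2402]
```

View pics/s24b.png

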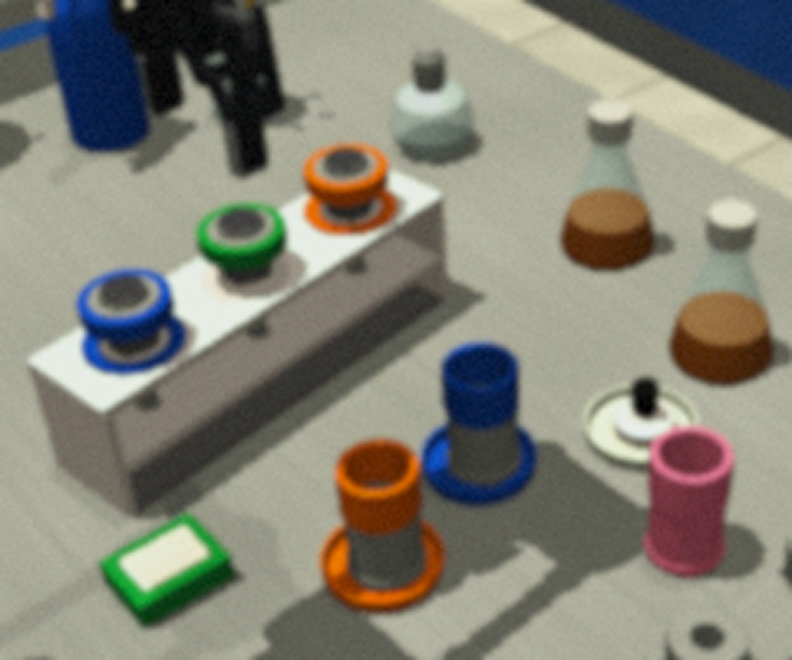

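View pics/t24b.png

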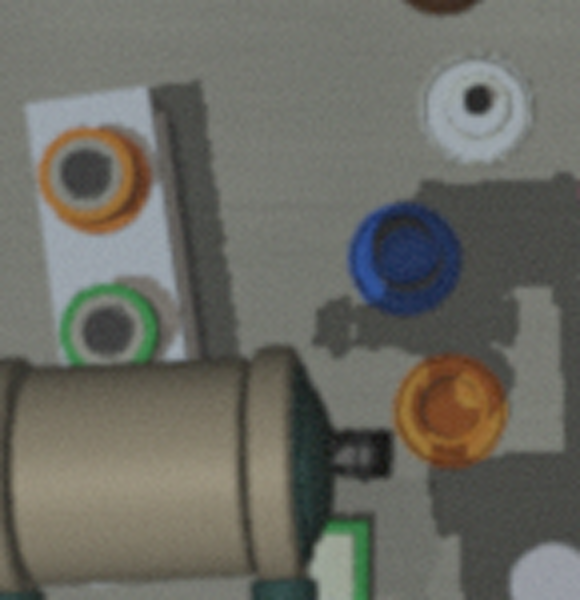

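View pics/wrist24.png

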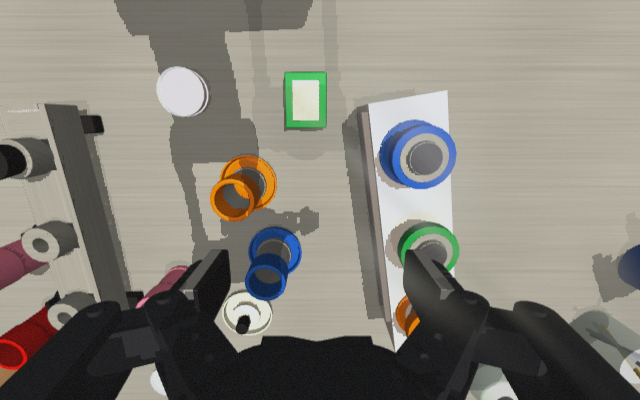

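```bash
python3 - <<'E'
from h import *
b=at("side",*((np.array([480,366])+.5)/3.3-.5+[165,100]),.094);o=at("side",*((np.array([378,465])+.5)/3.3-.5+[165,100]),.094);k=at("side",*((np.array([645,388])+.5)/3.3-.5+[165,100]),.047)
print(b,o,k)
print(sign_off())
E
```

```text
[0.5807 0.0295 0.094 ] [ 0.4702 -0.0038  0.094 ] [ 0.6879 -0.023   0.047 ]
the job is handed in; nothing more can be done
None
```

I took both filter units apart, put all five parts in their places, let go of them and handed the job in at about 44 s on the robot's clock. `sign_off` reports no verdict, so I don't know whether it passed.

**Placing:** I lowered each part until the wrist felt about 5–7 N of contact, then opened the gripper.

**Last checks:**
- **Lid:** it lies knob up in the white dish. The side camera puts it about 4 mm from the dish's centre (limit 22 mm).
- **Funnels:** each stands upright in the dish of its own colour. At release, the tool was within about 1 mm of my measured dish centres. The last side view puts their rims 6–7 mm from those centres (limit 16 mm).
- **Heads:** both stems went down through both decks without side load. The tool stopped at 107.5 mm, which is the height for a stopper resting on the deck. The last views show both heads upright and seated.
- **Arm:** it is clear of everything, with the gripper open.

**Disagreements:**
- **Rack:** for the blue hole, the side and top cameras disagreed by about 5 mm. I lined up each stem tip against its hole with the wrist and side pictures instead.
- **Funnels:** the side camera had read 5–6 mm off at the rack, so I take most of the 6–7 mm above as camera error.

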